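# Clear the study desk: stapler and eraser in the drawer, markers in the rack

## Robot

A 6-joint arm with a two-finger parallel gripper is mounted at the origin on the work surface. World frame = base frame: x ahead of the robot, y to its left, z up, the work surface at z = 0. Lengths are in m, angles in degrees, forces in N, time in s.
With the tool pointing down it reaches from about 0.2 to 0.875 m from the base axis. Payload 3.4 kg.
Tool frame: the origin (TCP) lies between the finger pads; the fingertips stand 14 mm ahead of it and the grasp point (between the pads) lies 5 mm behind it; z points along the fingers, y is the direction in which the jaws open and shut (so a half turn about z gives the same grasp; the last joint's range is limited). The gripper opens to 94 mm and grips with 3 to 60 N. Pads are 16 mm wide; open, the fingers measure 119 mm over their backs; the gripper's body (75 mm by 177 mm) begins 78 mm behind the grasp point.
Start: joints at [57.983, 15.808, 86.224, -0, 77.962, -6.933], TCP at [0.244, 0.521, 0.194] pointing down, gripper open.
Joint ranges: [-165.64, 165.64], [-43.16, 119.46], [12.63, 154.43], [-67.54, 247.53], [6.08, 155.33], [-154.97, 154.97]. Speed limits (degrees/s): [147.25, 147.25, 180, 180, 180, 180].

## Interface

Orientations are given as a 3x3 rotation matrix whose columns are the frame's x, y, z axes.
In Python, from workcell import * gives the robot as it stands.
- The arm moves only by the tool send_rows, never from a script. Its argument "steps" is a list that holds one entry, the list of rows, each a list of 7 numbers: the shift along the tool's x, y, z in m, then the turn, a rotation vector about the tool's x, y, z in degrees, then the opening, from -1 (shut) to 1 (fully open). A call has 1 to 12 rows; each row shifts and turns the commanded pose from where the row before left it, along the tool's axes as they then stand; what a row does not reach is not made up. A row lasts 1/12 s, in which the tool goes at most 41.7 mm and 7.16 degrees, less where a joint would pass 70% of its speed; a pose out of reach is approached as far as the arm can. A call is refused whole if a number of a shift passes 0.0417 or a number of a turn 7.16, either way. A call with a gripper value outside its range is refused whole. The fingers move at their own pace and stop on an object; "grip_force" is the grip in N (left out, the last holds). Time passes only in rows, so rows that do not move let the fingers close. It gives the time, the measured TCP pose, the force and the opening at its end, in the units of the state.
- get_state(): the state, without advancing time (a new reading comes with each control period).
- capture(name): name is "side" or "top"; returns a dict with "image" (420x560x3 uint8, red, green, blue), "vfov" (degrees; the focal length in pixels is half the picture's height over the tangent of half this angle, whatever the lens; pixels are square), "cx", "cy" (the principal point, pixels), "world_to_cam" (4x4, takes a point from world to camera coordinates). Camera axes: x right, y down, z forward; pixel columns grow to the right and rows downward; lengths in m; the calibration is good to about 2 mm. A picture is of the moment at which its call begins. There is no depth.
- finish_job(): hands the job in, once; it reports no verdict.
Trained networks look in a picture, given as the dict that the camera call returned (one of the last four; its "shot" number tells which), for a name from the list of things; names that differ only in an ending like _2 or _b are one class to them, and where a whole thing is asked for, a point or a joint stands for the part that bears it (a point fixed in the world has none). Each returns a list of dicts, best first, with "confidence" (0 to 1); they miss things now and then, are a little off and sometimes report something else, mostly with a low value. They report only what shows in the picture. A call takes as long as a camera call.
- look_for(picture, query): "bbox" ([centre column, centre row, width, height] in pixels, round what is visible of it).
- outline_of(picture, query): "region" (420x560 bool, what is visible of it) and "bbox" ([centre column, centre row, width, height] in pixels, round what is visible of it).
The state is a dict: "time_s": time; "q": joint angles; "dq": joint speeds; "effort": joint torques, N m; "tool_pos": TCP position; "tool_rot": TCP orientation; "contact_force": force on the tool from outside, world axes, zero at the start; "moment": the same for the moment, N m; "width": finger opening in m.
Only numpy, scipy, OpenCV 4.12 (cv2) and the standard library are available. Lean on these libraries where they do the work, as an engineer would, in place of code of your own. Each camera call takes 0.05 s, during which the arm holds its last target.

## Task

Clear the study desk: press the release button on the drawer box so that its tray springs out, put the stapler and the board eraser into the tray, and push the tray fully home until it clicks and stays shut. Stand every marker that lies on the desk end-down in the sloping rack, one to a slot and pushed down to the bottom, either end first. Leave the textbook, the mug and the clock where they are.

Things in the scene. Friction and masses are not known exactly. Their poses are not given: they have to be found in the camera images.
- tray (a joint): sliding tray of the drawer box, in m: 0 = home and latched, front flush with the box; 0.13 = fully out. A spring pushes it out (4.5 N at home, 1.5 N fully out); a catch holds it at home until the release is pressed. Pushing it in takes about 10 N; it can go 5 mm beyond 0 (to -0.005), where the catch has snapped in, then comes back to 0 and stays.
- release (a joint): travel of the release button on the box's roof, in m: 0 = up, 0.010 = fully down (about 5 N, springs back). Pressing it at least 8 mm down frees the tray, which pops out at once.
- release_top (a point): centre of the top face of the release button, a black round cap 36 mm across standing 16 mm proud of the roof of the drawer box; pressed straight down. x and y axes as drawer_box.
- drawer_box: fixed wooden desktop drawer box 190 (x) x 250 (y) x 90 mm (z), origin at the centre of its underside. Its front faces its own -x (roughly to the robot), along which the full-width tray slides out. Roof 10 mm thick, underside at 80 mm. With the tray out, only the 118 mm of it before the box front is open from above.
- tray_front (a point): centre of the outer face of the tray's front panel (222 mm wide, 12 mm thick, from 9 to 77 mm above the desk, a low bow pull 8 mm proud at 60 mm height); moves with the tray, axes as drawer_box.
- tray_floor (a point): centre of the tray's inner floor, 18 mm above the desk, axes as drawer_box, moves with the tray. Inside: 149 mm (x, from -0.078 to +0.072) x 206 mm (y); side and rear walls 32 mm high, front panel 59 mm above the floor. The front panel's outer face is at x = -0.0895.
- rack: fixed wooden marker rack, base 100 x 212 x 10 mm, 91 mm high, origin at the centre of its underside. Four parallel slots 48 mm apart along its y, each 28 mm wide (y) x 24 mm, 75 mm deep, walls above and below 6 mm thick. The slots rise 40 degrees from the level: from floor to mouth they run up along the -x of the rack, so the mouths look up and towards the robot.
- eraser: board eraser, grey block 86 (x) x 44 (y) x 28 mm (z), origin at the centre of its underside; grasp it across y.
- stapler: small dark metal stapler, base 86 (x) x 32 (y) x 10 mm, upper arm 80 x 24 mm from 20 to 40 mm height joined to the base at its -x end, origin at the centre of its underside; grasp it by the arm across y.
- textbook: bystander: thick paperback 150 x 210 x 34 mm, origin under its centre; leave alone.
- mug: bystander: white mug, 76 mm across, 90 mm high, origin under its centre; leave alone.
- clock: bystander: white desk clock 50 x 90 x 75 mm, origin under its centre; leave alone.
- seat0 (a point): point on the axis of rack slot 0, 65 mm up from its floor and 10 mm inside its mouth: the middle of a fully seated marker lies here. Axes as rack. Slots 0 to 3 run from the rack's -y to its +y side.
- marker0: chunky flat-sided marker pen 130 (x) x 20 (y) x 16 mm (z), 40 g, white with a black cap at +x, lying flat on the desk; origin at its middle (8 mm above the desk). Either end may go down into a slot; seated, 55 mm stands out. Two to four markers are present in a run.
- seat1 (a point): point on the axis of rack slot 1, 65 mm up from its floor and 10 mm inside its mouth: the middle of a fully seated marker lies here. Axes as rack. Slots 0 to 3 run from the rack's -y to its +y side.
- marker1: chunky flat-sided marker pen 130 (x) x 20 (y) x 16 mm (z), 40 g, white with a black cap at +x, lying flat on the desk; origin at its middle (8 mm above the desk). Either end may go down into a slot; seated, 55 mm stands out. Two to four markers are present in a run.
- seat2 (a point): point on the axis of rack slot 2, 65 mm up from its floor and 10 mm inside its mouth: the middle of a fully seated marker lies here. Axes as rack. Slots 0 to 3 run from the rack's -y to its +y side.
- marker2: chunky flat-sided marker pen 130 (x) x 20 (y) x 16 mm (z), 40 g, white with a black cap at +x, lying flat on the desk; origin at its middle (8 mm above the desk). Either end may go down into a slot; seated, 55 mm stands out. Two to four markers are present in a run.
- seat3 (a point): point on the axis of rack slot 3, 65 mm up from its floor and 10 mm inside its mouth: the middle of a fully seated marker lies here. Axes as rack. Slots 0 to 3 run from the rack's -y to its +y side.
- marker3: chunky flat-sided marker pen 130 (x) x 20 (y) x 16 mm (z), 40 g, white with a black cap at +x, lying flat on the desk; origin at its middle (8 mm above the desk). Either end may go down into a slot; seated, 55 mm stands out. Two to four markers are present in a run.

How it is judged:
By the outcome, as a careful person would: the job done as asked, in the order asked, and still so for the second after the job is handed in, with the robot touching nothing.
Of marker0, marker1, marker2, marker3 only 2 to 4 are there at a start; the rules pass over those that are not, and their reading is None.
At some moment in a run one of marker0, marker1, marker2, marker3, eraser, stapler may be knocked a few centimetres aside while the robot is not near it.
It also fails if it takes over 210 s, if anything falls off the work surface, if the arm or the gripper's body presses on something with over 40 N, if the wrist force passes 120 N, or if a joint passes its speed limit or range.

## Working session

There is one attempt and no reset: what is moved stays moved. The work goes in short steps, Python scripts to look and compute and a tool call to move; the robot and the scene stay as the last step left them, time stands still between calls to the robot, and variables do not carry over. Pictures are saved under pics/ and viewed, and the job is handed in when it is done.

Besides the shell and the picture viewer there is one more tool, called after "Call:" in YAML: its name, and indented under it one key for each argument. send_rows: Moves the arm, as the interface text tells. Its arguments: {"type":"object","properties":{"steps":{"type":"array","items":{"type":"array","items":{"type":"array","items":{"type":"number"}}}},"grip_force":{"type":"number"}},"required":["steps"]}

```bash
ls; mkdir -p pics; python3 - <<'E'
from workcell import *
import cv2
s=get_state(); print(s)
for n in("top","side"):
    p=capture(n); print(n,p["vfov"],p["cx"],p["cy"],p["world_to_cam"].tolist() if hasattr(p["world_to_cam"],'tolist') else p["world_to_cam"],p["shot"],p.keys())
    cv2.imwrite(f"pics/{n}0.png",p["image"][:,:,::-1])
    for q in ["drawer_box","tray","release_top","rack","eraser","stapler","textbook","mug","clock","marker0"]:
        print(q,[(round(d["confidence"],2),[round(float(v)) for v in d["bbox"]]) for d in look_for(p,q)][:5])
E
```

```text
pics
{'time_s': 0.0, 'q': array([ 5.79825034e+01,  1.58476324e+01,  8.62922050e+01, -4.73823889e-04,
        7.79620130e+01, -6.93377051e+00]), 'dq': array([-0.05388249,  0.04401271,  0.02350975, -0.00403518, -0.01907361,
       -0.00967734]), 'effort': array([-2.30962169e-04, -4.04575682e+01, -2.37231445e+01,  7.00147008e-02,
        3.40720662e-02, -1.00526809e-04]), 'tool_pos': array([0.24348045, 0.52027878, 0.19312563]), 'tool_rot': array([[-9.05689887e-01,  4.23939799e-01, -9.35600274e-04],
       [ 4.23940781e-01,  9.05688649e-01, -1.51151162e-03],
       [ 2.06572618e-04, -1.76559990e-03, -9.99998420e-01]]), 'contact_force': array([ 0.50243957, -0.71271506,  0.53379421]), 'moment': array([-0.01261683,  0.04468413,  0.01388686]), 'width': 0.094211093253734}
top 42.87945622976848 273.9752104183744 210.10594706868312 [[-0.01981483641104847, -0.9997933561022129, -0.004540633422488117, -0.04740623601532727], [-0.9982685440550132, 0.020035781263979667, -0.055303538941247815, 0.6179299594829961], [0.055383085940452464, 0.003436940938681861, -0.9984592636801446, 1.8232636551512535], [
[... 883 characters left out ...]
 0.1341020833542082], [0.028433438111451752, -0.8551336272517556, -0.517627297522472, 1.3400822841015396], [0.0, 0.0, 0.0, 1.0]] 2 dict_keys(['image', 'vfov', 'cx', 'cy', 'world_to_cam', 'shot'])
drawer_box [(0.95, [283, 183, 81, 66])]
tray [(0.53, [311, 186, 19, 40])]
release_top [(0.48, [288, 166, 13, 11])]
rack [(0.96, [332, 356, 102, 110]), (0.25, [343, 244, 48, 10])]
eraser [(0.89, [284, 238, 34, 20]), (0.6, [228, 212, 21, 40])]
stapler [(0.77, [348, 276, 35, 22])]
textbook [(0.68, [208, 267, 72, 64])]
mug [(0.91, [305, 144, 26, 22])]
clock [(0.66, [345, 243, 48, 7]), (0.57, [232, 211, 24, 36])]
marker0 [(0.74, [344, 244, 44, 14]), (0.69, [343, 257, 47, 18]), (0.56, [282, 255, 47, 19])]
```

```bash
python3 - <<'E'
import cv2
a=cv2.imread("pics/top0.png")[120:300,90:460]; cv2.imwrite("pics/top0c.png",cv2.resize(a,None,fx=2.16,fy=2.16,interpolation=cv2.INTER_CUBIC))
a=cv2.imread("pics/side0.png")[120:420,130:430]; cv2.imwrite("pics/side0c.png",cv2.resize(a,(600,600),interpolation=cv2.INTER_CUBIC))
E
```

```text
(no output)
```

View pics/top0c.png

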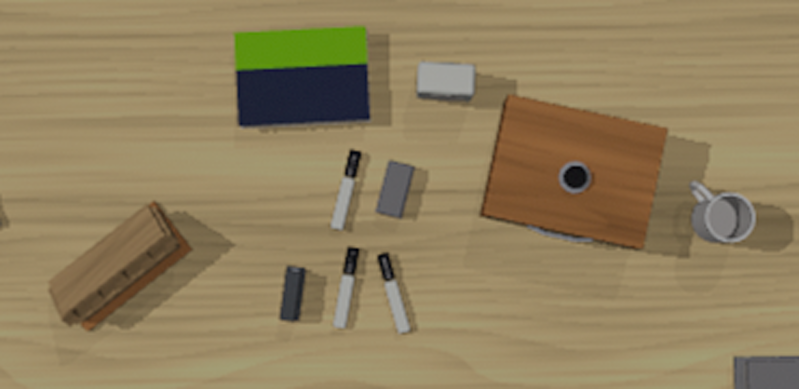

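View pics/side0c.png

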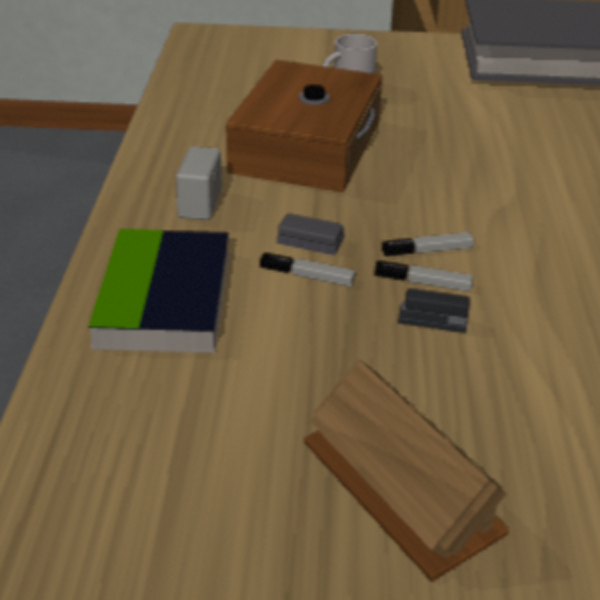

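View pics/top0.png

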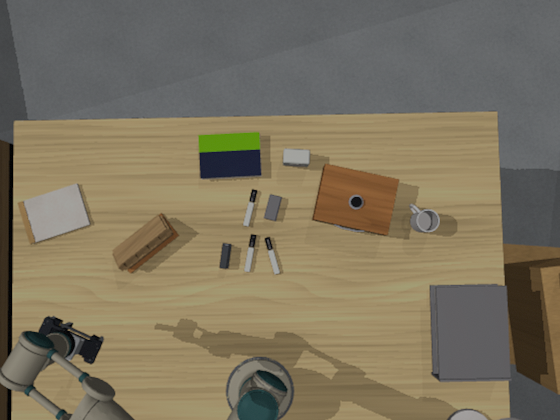

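```bash
cat > h.py <<'E'
from workcell import *
import numpy as np, cv2
from scipy.optimize import minimize
S=4
def proj(p,P):
    W=np.asarray(p["world_to_cam"]);P=np.atleast_2d(P)
    c=P@W[:3,:3].T+W[:3,3]; f=210/np.tan(np.radians(p["vfov"])/2)
    return np.c_[p["cx"]+f*c[:,0]/c[:,2],p["cy"]+f*c[:,1]/c[:,2]]
def ray(p,uv,z):
    W=np.asarray(p["world_to_cam"]);f=210/np.tan(np.radians(p["vfov"])/2)
    d=W[:3,:3].T@np.array([(uv[0]-p["cx"])/f,(uv[1]-p["cy"])/f,1]);o=-W[:3,:3].T@W[:3,3]
    return o+d*(z-o[2])/d[2]
def box(x0,x1,y0,y1,z0,z1): return np.array([[x,y,z] for x in(x0,x1) for y in(y0,y1) for z in(z0,z1)])
u=np.array([-np.cos(np.radians(40)),0,np.sin(np.radians(40))]);n=np.array([np.sin(np.radians(40)),0,np.cos(np.radians(40))])
def rackm(xf=.026,zf=.029):
    f=np.array([xf,0,zf]); 
    blk=np.array([f+a*u+b*n+[0,y,0] for a in(-.006,.075) for b in(-.018,.018) for y in(-.092,.092)])
    return [box(-.05,.05,-.106,.106,0,.010),blk]
M={"marker":[box(-.065,.065,-.01,.01,0,.016)],"eraser":[box(-.043,.043,-.022,.022,0,.028)],
"stapler":[box(-.043,.043,-.016,.016,0,.010),box(-.043,.037,-.012,.012,.010,.040)],
"drawer_box":[box(-.095,.095,-.125,.125,0,.09)],"rack":rackm()}
def sil(p,parts,pose,origin,shape):
    x,y,a=pose;R=np.array([[np.cos(a),-np.sin(a),0],[np.sin(a),np.cos(a),0],[0,0,1]])
    im=np.zeros((shape[0]*S,shape[1]*S),np.uint8)
    for v in parts:
        q=(proj(p,v@R.T+[x,y,0])-origin+.5)*S-.5
        cv2.fillConvexPoly(im,cv2.convexHull(np.round(q*16).astype(np.int32)),255,shift=4)
    return cv2.resize(im,(shape[1],shape[0]),interpolation=cv2.INTER_AREA)/255.
def fit(pairs,parts,pose0,verbose=False):
    data=[]
    for p,m in pairs:
        r,c=np.where(m);o=np.array([c.min()-12,r.min()-12]);sh=(r.max()-r.min()+25,c.max()-c.min()+25)
        mm=np.zeros(sh);mm[r-o[1],c-o[0]]=1
        data.append((p,o,sh,cv2.GaussianBlur(mm,(0,0),1),))
    def cost(v): return sum(np.sum((cv2.GaussianBlur(sil(p,parts,(v[0]/100,v[1]/100,v[2]/5),o,sh),(0,0),1)-mm)**2) for p,o,sh,mm in data)
    v0=np.array([pose0[0]*100,pose0[1]*100,pose0[2]*5]);best=None
    for d in(0,.6,-.6,):
        r=minimize(cost,v0+[0,0,d],method="Nelder-Mead",options=dict(initial_simplex=v0+[0,0,d]+np.array([[0,0,0],[1,0,0],[0,1,0],[0,0,.6]]),xatol=.005,fatol=.01))
        if best is None or r.fun<best.fun: best=r
    v=best.x;return np.array([v[0]/100,v[1]/100,v[2]/5]),best.fun
def outl(p,name,z,nmax=1,minc=.3):
    out=[]
    for d in outline_of(p,name):
        if d["confidence"]<minc: continue
        m=d["region"]
        if m.sum()<20: continue
        r,c=np.where(m);xy=np.array([ray(p,q,z)[:2] for q in zip(c,r)])
        ctr=xy.mean(0);w,V=np.linalg.eigh(np.cov(xy.T));a=np.arctan2(V[1,1],V[0,1])
        out.append(dict(c=d["confidence"],m=m,ctr=ctr,a=a,ext=2*np.sqrt(3*w[::-1])))
    return out
E
python3 - <<'E'
from h import *
P=[capture("top"),capture("side")]
for q,z in [("eraser",.014),("stapler",.02),("drawer_box",.07),("rack",.04),("marker0",.008)]:
    L=[outl(p,q,z) for p in P]
    for i in(0,1):
        for d in L[i]: print(q,"ts"[i],round(d["c"],2),d["ctr"].round(3),np.degrees(d["a"]).round(1),d["ext"].round(3),d["m"].sum())
    k=q.rstrip("0")
    for d in L[0]:
        near=[e for e in L[1] if np.hypot(*(e["ctr"]-d["ctr"]))<.04]
        near=sorted(near,key=lambda e:np.hypot(*(e["ctr"]-d["ctr"])))
        print("  top",*fit([(P[0],d["m"])],M[k],[*d["ctr"],d["a"]]))
        if near:
            print("  side",*fit([(P[1],near[0]["m"])],M[k],[*d["ctr"],d["a"]]))
            print("  both",*fit([(P[0],d["m"]),(P[1],near[0]["m"])],M[k],[*d["ctr"],d["a"]]))
E
```

```text
eraser t 0.87 [ 0.626 -0.052] 166.7 [0.09  0.045] 345
eraser t 0.43 [0.509 0.392] 127.4 [0.221 0.1  ] 1896
eraser s 0.97 [ 0.622 -0.053] 144.9 [0.093 0.075] 502
  top [ 0.625752   -0.05251475  2.88612212] 2.1772767773005617
  side [ 0.62222677 -0.0533265   2.91088011] 10.67357833457725
  both [ 0.62271446 -0.05253382  2.8933843 ] 19.134487937317452
  top [0.48689446 0.41073171 2.49313447] 1357.6451405957573
stapler t 0.5 [0.462 0.112] 170.4 [0.086 0.031] 236
stapler s 0.8 [0.458 0.114] -173.4 [0.082 0.075] 611
  top [0.46163318 0.11349485 2.98971151] 2.1056649464930564
  side [0.45656149 0.11168371 3.02895989] 21.920366470341055
  both [0.45746454 0.11319684 3.01434228] 34.95342268476416
drawer_box t 0.96 [ 0.642 -0.329] 77.3 [0.258 0.199] 4614
drawer_box t 0.56 [0.473 0.024] 168.4 [0.123 0.019] 203
drawer_box t 0.35 [ 0.637 -0.333] 117.0 [0.035 0.031] 102
drawer_box s 0.68 [ 0.641 -0.279] 84.6 [0.394 0.211] 3996
  top [ 0.64300659 -0.32966479 -0.23898826] 20.151689569054103
  top [ 0.7599358  -0.16940299  3.49949719] 157.61697757267422
  top [ 0.63666701 -0.33304144  2.04218837] 113
[... 633 characters left out ...]
 [0.624 0.021] 162.2 [0.129 0.039] 416
marker0 s 0.61 [0.467 0.025] 168.6 [0.13  0.037] 398
  top [0.47237402 0.02736246 2.94330759] 4.389731339924051
  side [0.46733184 0.02464516 2.95023165] 13.684164982547657
  both [0.46877896 0.0264158  2.94408684] 31.241817799848025
  top [ 0.46195723 -0.04689408 -2.88145006] 1.5582544569539802
  side [ 0.45824002 -0.04950732 -2.88423609] 38.66858065685311
  both [ 0.46029748 -0.04755123 -2.87329539] 42.763248309158605
  top [0.62914311 0.02443387 2.87362902] 5.2243486233909575
  side [0.62372395 0.02095731 2.85215416] 9.397174358923497
  both [0.62536511 0.02357928 2.86384954] 33.2278524001333
  top [0.48306244 0.41421746 2.52691331] 1514.945720108693
```

```bash
cat >> h.py <<'E'
def shift(target):
    s=get_state();R=s["tool_rot"];d=R.T@(np.array(target)-s["tool_pos"])
    print("t",round(s["time_s"],2),"pos",s["tool_pos"].round(4),"yawY",np.degrees(np.arctan2(R[1,1],R[0,1])).round(1),"w",round(s["width"],4),"F",s["contact_force"].round(1),"| shift tool mm",(d*1000).round(1),"zax",R[:,2].round(3))
    return d
E
python3 - <<'E'
from h import *
P=[capture("top"),capture("side")]
for p in P:
    for d in look_for(p,"release_top")[:2]: print(d["confidence"],d["bbox"],ray(p,d["bbox"][:2],.103).round(4))
L=[max(outl(p,"drawer_box",.07),key=lambda d:d["m"].sum()) for p in P]
print(L[1]["m"].sum())
for i in(0,1): print(fit([(P[i],L[i]["m"])],M["drawer_box"],[.643,-.33,-.239]))
# where does box model front-face land
img=cv2.resize(P[1]["image"][:,:,::-1],None,fx=1,fy=1).copy()
shift([.637,-.333,.15])
E
```

```text
0.42 [358.0, 204.2, 10.2, 13.2] [ 0.626  -0.3359  0.103 ]
0.6 [208.2, 264.1, 67.8, 61.5] [0.788 0.207 0.103]
0.48 [335.2, 354.4, 103.9, 107.1] [0.5099 0.4579 0.103 ]
3921
(array([ 0.64300356, -0.33014987, -0.23638475]), np.float64(20.80192607257435))
(array([ 0.63996384, -0.33181347, -0.22637011]), np.float64(11.483827366515321))
t 2.0 pos [0.2438 0.5208 0.194 ] yawY 64.9 w 0.094 F [0.3 0.4 1.1] | shift tool mm [-718.1 -606.6   43.9] zax [ 0.  0. -1.]
```

```bash
python3 - <<'E'
from h import *
P=[capture("top"),capture("side")]
for p,c in zip(P,[(357,202),(287,167)]):
    g=p["image"].max(2).astype(int);y0,x0=c[1]-9,c[0]-9
    w=g[y0:y0+19,x0:x0+19]<60
    r,cc=np.where(w);print(w.sum(),r.mean()+y0,cc.mean()+x0,ray(p,(cc.mean()+x0,r.mean()+y0),.106).round(4))
E
```

```text
85 201.51764705882354 356.05882352941177 [ 0.6347 -0.3294  0.106 ]
78 165.73076923076923 286.87179487179486 [ 0.6304 -0.3163  0.106 ]
```

Call:
send_rows:
  steps:
    - [[-0.0297,-0.0251,0,0,0,0,-1],[-0.0297,-0.0251,0,0,0,0,-1],[-0.0297,-0.0251,0,0,0,0,-1],[-0.0297,-0.0251,0,0,0,0,-1],[-0.0297,-0.0251,0,0,0,0,-1],[-0.0297,-0.0251,0,0,0,0,-1],[-0.0297,-0.0251,0,0,0,0,-1],[-0.0297,-0.0251,0,0,0,0,-1],[-0.0297,-0.0251,0,0,0,0,-1],[-0.0297,-0.0251,0,0,0,0,-1],[-0.0297,-0.0251,0,0,0,0,-1],[-0.0297,-0.0251,0,0,0,0,-1]]

```text
time_s: 3.1
tool_pos: [0.4394, 0.0951, 0.1943]
tool_rot: [[-0.906, 0.424, 0.001], [0.424, 0.906, 0.0], [-0.001, 0.001, -1.0]]
contact_force: [0.2, 0.4, -0.7]
width: 0.0173
```

Call:
send_rows:
  steps:
    - [[-0.0297,-0.0251,0,0,0,0,-1],[-0.0297,-0.0251,0,0,0,0,-1],[-0.0297,-0.0251,0,0,0,0,-1],[-0.0297,-0.0251,0,0,0,0,-1],[-0.0297,-0.0251,0,0,0,0,-1],[-0.0297,-0.0251,0,0,0,0,-1],[-0.0297,-0.0251,0,0,0,0,-1],[-0.0297,-0.0251,0,0,0,0,-1],[-0.0297,-0.0251,0,0,0,0,-1],[-0.0297,-0.0251,0,0,0,0,-1],[-0.0297,-0.0251,0,0,0,0,-1],[-0.0297,-0.0251,0,0,0,0,-1]]

```text
time_s: 4.1
tool_pos: [0.6345, -0.3288, 0.1938]
tool_rot: [[-0.906, 0.424, 0.0], [0.424, 0.906, 0.0], [0.0, 0.0, -1.0]]
contact_force: [0.1, -0.6, 0.5]
width: 0.0006
```

Call:
send_rows:
  steps:
    - [[0,0,0.03,0,0,0,-1],[0,0,0.015,0,0,0,-1],[0,0,0,0,0,0,-1]]

```text
time_s: 4.35
tool_pos: [0.6318, -0.3266, 0.144]
tool_rot: [[-0.905, 0.425, -0.007], [0.425, 0.905, 0.005], [0.008, 0.001, -1.0]]
contact_force: [-0.9, 0.2, -0.3]
width: 0.0002
```

```bash
python3 - <<'E'
from h import *
shift([.634,-.328,.108])
P=[capture("top"),capture("side")]
o=[cv2.resize(P[0]["image"][140:280,280:460,::-1],(772,600),interpolation=cv2.INTER_CUBIC),cv2.resize(P[1]["image"][90:230,200:380,::-1],(772,600),interpolation=cv2.INTER_CUBIC)]
for i in(0,1): cv2.imwrite(f"pics/b{i}.png",o[i])
E
```

```text
t 4.35 pos [ 0.6318 -0.3266  0.144 ] yawY 64.8 w 0.0002 F [-0.9  0.2 -0.3] | shift tool mm [-2.9 -0.4 36. ] zax [-0.007  0.005 -1.   ]
```

View pics/b0.png

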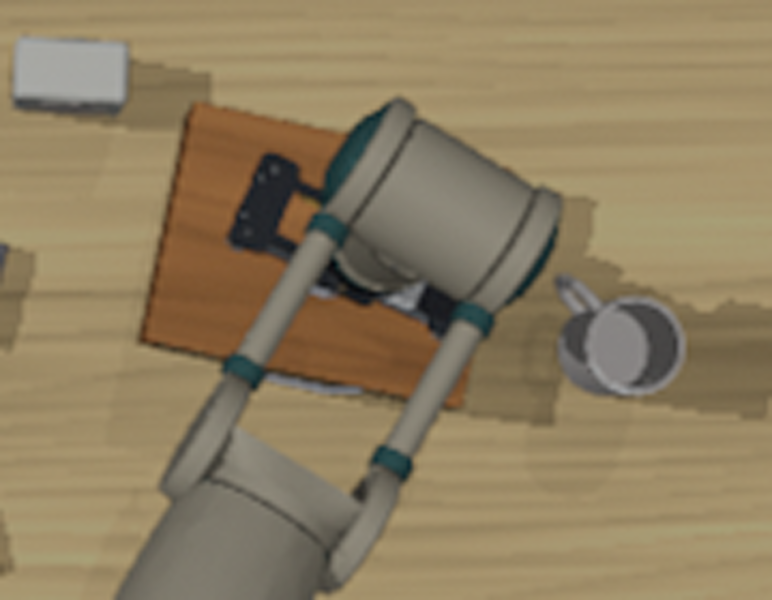

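View pics/b1.png

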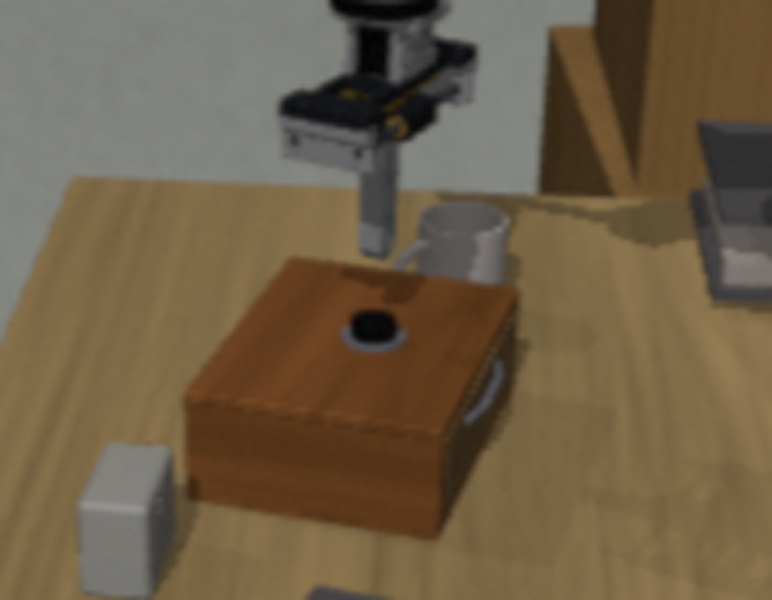

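```bash
python3 - <<'E'
from h import *
P=[capture("top"),capture("side")]
s=get_state();t=s["tool_pos"]+s["tool_rot"]@[0,0,.014];print(t)
for p in P: print(proj(p,t),proj(p,[.635,-.328,.106]),proj(p,[.642,-.33,.09]))
b=look_for(P[1],"mug");print([ (d["confidence"],d["bbox"],ray(P[1],d["bbox"][:2],.045)) for d in b])
E
```

```text
[ 0.63473006 -0.32702252  0.13656682]
[[356.74147464 200.84404953]] [[355.6378371  201.43338047]] [[355.46717489 199.65534008]]
[[285.92275098 155.42038067]] [[285.59077136 164.07044024]] [[283.30264197 168.2298396 ]]
[(0.77, [303.9, 144.6, 29.1, 17.6], array([ 0.57750397, -0.63079033,  0.045     ])), (0.29, [287.9, 167.5, 10.1, 8.4], array([ 0.62984813, -0.4290949 ,  0.045     ]))]
```

```bash
python3 - <<'E'
from h import *
p=capture("side")
s=get_state();t=s["tool_pos"]+s["tool_rot"]@[0,0,.014];print(s["tool_pos"],s["dq"])
im=cv2.resize(p["image"][110:210,230:350,::-1],(720,600),interpolation=cv2.INTER_NEAREST)
for q,c in[(t,(0,0,255)),(s["tool_pos"],(0,255,0)),([.635,-.328,.106],(255,0,0))]:
    uv=(proj(p,q)[0]-[230,110]+.5)*6;cv2.circle(im,(int(uv[0]),int(uv[1])),4,c,-1)
cv2.imwrite("pics/c1.png",im)
E
```

```text
[ 0.63483414 -0.32693624  0.15100716] [ 0.0131523  -0.06978005  0.20459404 -0.00922438  0.02056641  0.03828418]
```

View pics/c1.png

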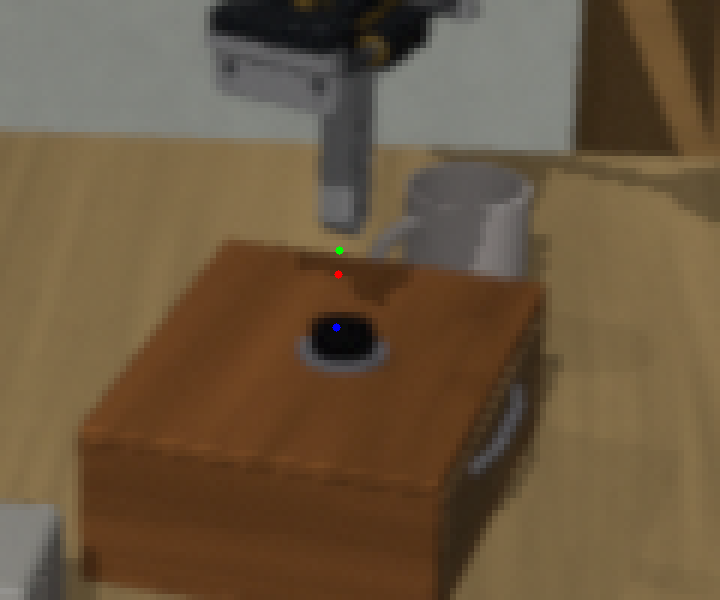

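Call:
send_rows:
  steps:
    - [[0,0,0.01,0,0,0,-1],[0,0,0.01,0,0,0,-1],[0,0,0.005,0,0,0,-1],[0,0,0,0,0,0,-1]]

```text
time_s: 4.98
tool_pos: [0.6327, -0.3261, 0.1216]
tool_rot: [[-0.906, 0.424, -0.003], [0.424, 0.906, 0.002], [0.004, 0.001, -1.0]]
contact_force: [-0.1, 0.0, 0.0]
width: 0.0008
```

Call:
send_rows:
  steps:
    - [[0,0,0.006,0,0,0,-1],[0,0,0,0,0,0,-1]]

```text
time_s: 5.15
tool_pos: [0.6335, -0.3266, 0.1167]
tool_rot: [[-0.906, 0.424, -0.001], [0.424, 0.906, 0.001], [0.002, 0.0, -1.0]]
contact_force: [-1.3, 0.2, 0.2]
width: 0.0009
```

```bash
python3 - <<'E'
from h import *
p=capture("side")
s=get_state();t=s["tool_pos"]+s["tool_rot"]@[0,0,.014];print(s["tool_pos"],s["contact_force"])
im=cv2.resize(p["image"][110:210,230:350,::-1],(720,600),interpolation=cv2.INTER_NEAREST)
for q,c in[(t,(0,0,255)),(s["tool_pos"],(0,255,0)),([.635,-.328,.106],(255,0,0))]:
    uv=(proj(p,q)[0]-[230,110]+.5)*6;cv2.circle(im,(int(uv[0]),int(uv[1])),2,c,-1)
cv2.imwrite("pics/c2.png",im)
E
```

```text
[ 0.63366782 -0.32678716  0.11714513] [ 0.27858335 -0.70164565  0.05026499]
```

View pics/c2.png

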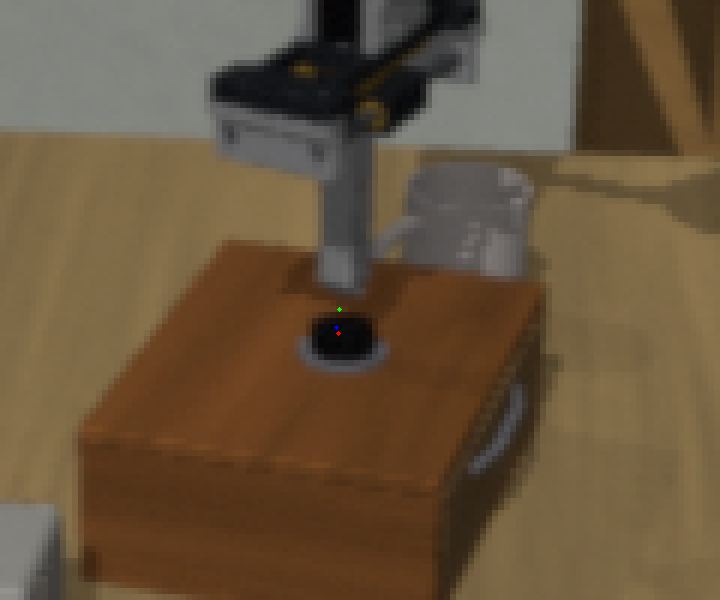

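Call:
send_rows:
  steps:
    - [[0,0,0.005,0,0,0,-1],[0,0,0.005,0,0,0,-1],[0,0,0,0,0,0,-1],[0,0,0,0,0,0,-1]]

```text
time_s: 5.53
tool_pos: [0.6337, -0.3268, 0.1074]
tool_rot: [[-0.906, 0.424, -0.001], [0.424, 0.906, 0.001], [0.001, 0.0, -1.0]]
contact_force: [0.2, 1.0, -0.6]
width: 0.0004
```

```bash
python3 - <<'E'
from h import *
p=capture("side")
s=get_state();t=s["tool_pos"]+s["tool_rot"]@[0,0,.014];print(s["tool_pos"],s["contact_force"])
im=cv2.resize(p["image"][110:210,230:350,::-1],(720,600),interpolation=cv2.INTER_NEAREST)
cv2.imwrite("pics/c3.png",im)
p=capture("top")
cv2.imwrite("pics/c4.png",cv2.resize(p["image"][140:280,280:460,::-1],(772,600),interpolation=cv2.INTER_CUBIC))
E
```

```text
[ 0.6339436  -0.32695671  0.10776774] [-0.2689493  -0.58633153  0.5405512 ]
```

View pics/c3.png

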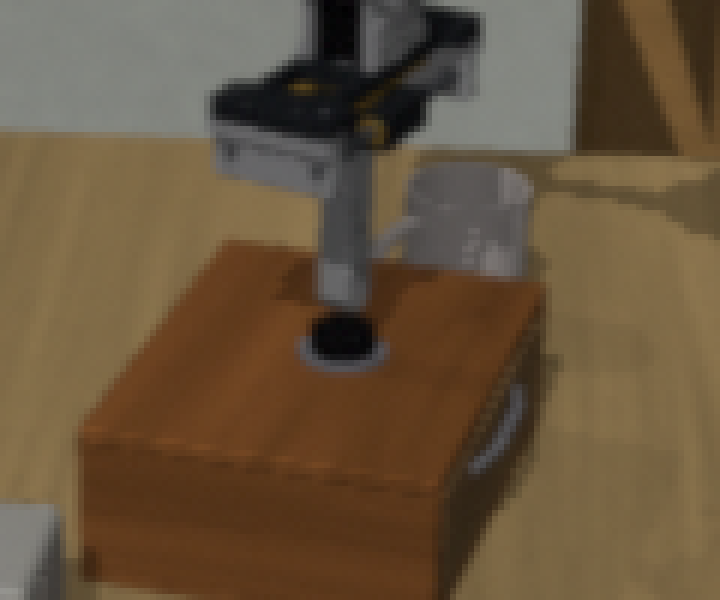

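View pics/c4.png

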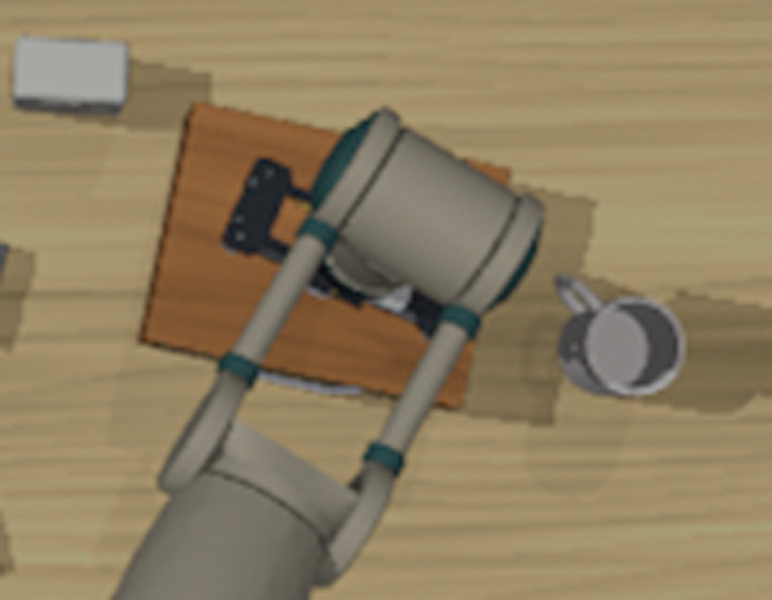

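Call:
send_rows:
  steps:
    - [[0,0,0.003,0,0,0,-1],[0,0,0.003,0,0,0,-1],[0,0,0,0,0,0,-1],[0,0,0,0,0,0,-1]]

```text
time_s: 5.97
tool_pos: [0.6338, -0.3268, 0.1016]
tool_rot: [[-0.906, 0.424, -0.0], [0.424, 0.906, 0.0], [0.001, 0.0, -1.0]]
contact_force: [0.2, 0.5, 0.1]
width: 0.0007
```

```bash
python3 - <<'E'
from h import *
p=capture("side")
s=get_state();print(s["tool_pos"],s["contact_force"],s["q"])
im=cv2.resize(p["image"][110:210,230:350,::-1],(720,600),interpolation=cv2.INTER_NEAREST)
cv2.imwrite("pics/c5.png",im)
E
```

```text
[ 0.63391997 -0.32693085  0.10178387] [ 0.52651546 -0.01739241 -0.47360427] [-3.28677249e+01  3.07476104e+01  7.52865966e+01  4.69186065e-03
  7.39803302e+01 -9.77838638e+01]
```

View pics/c5.png

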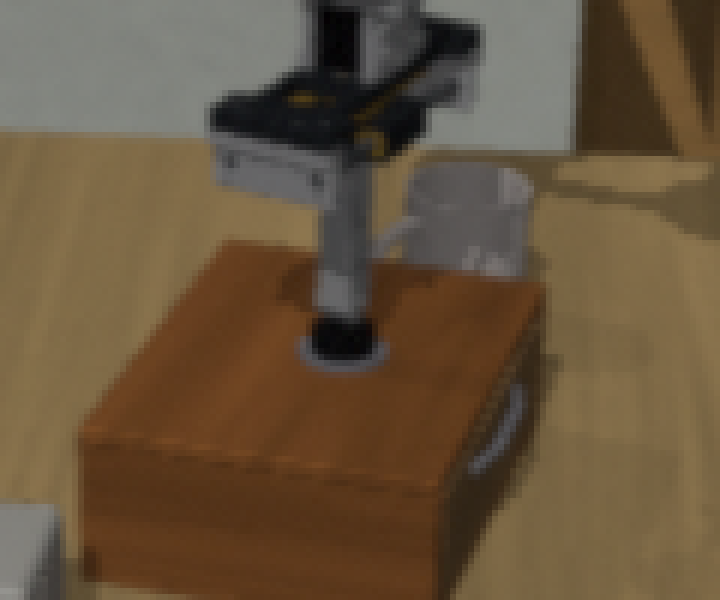

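Call:
send_rows:
  steps:
    - [[0,0,0.003,0,0,0,-1],[0,0,0.003,0,0,0,-1],[0,0,0,0,0,0,-1],[0,0,0,0,0,0,-1]]

```text
time_s: 6.35
tool_pos: [0.6338, -0.3268, 0.0956]
tool_rot: [[-0.906, 0.424, -0.001], [0.424, 0.906, 0.0], [0.001, 0.0, -1.0]]
contact_force: [0.6, -0.3, 0.0]
width: 0.0001
```

Call:
send_rows:
  steps:
    - [[0,0,0.003,0,0,0,-1],[0,0,0,0,0,0,-1],[0,0,0,0,0,0,-1]]

```text
time_s: 6.6
tool_pos: [0.634, -0.327, 0.0929]
tool_rot: [[-0.906, 0.424, 0.0], [0.424, 0.906, 0.0], [-0.0, 0.0, -1.0]]
contact_force: [-0.1, 0.2, 0.3]
width: 0.0003
```

```bash
python3 - <<'E'
from h import *
p=capture("side")
s=get_state();print(s["tool_pos"],s["contact_force"],s["moment"])
im=cv2.resize(p["image"][110:210,230:350,::-1],(720,600),interpolation=cv2.INTER_NEAREST)
cv2.imwrite("pics/c6.png",im)
E
```

```text
[ 0.63398166 -0.32698632  0.09286005] [ 0.70958021 -0.07443549  0.04647495] [-0.02392128 -0.0741307   0.04317157]
```

View pics/c6.png

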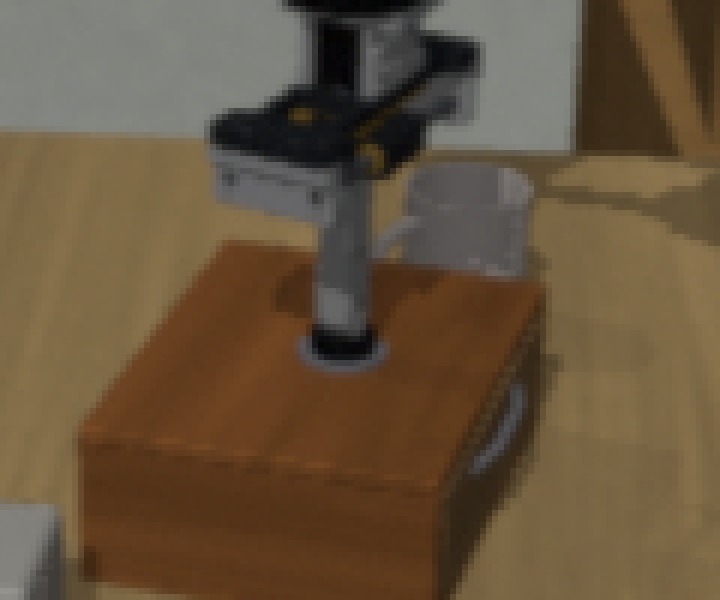

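Call:
send_rows:
  steps:
    - [[0,0,0.003,0,0,0,-1],[0,0,0,0,0,0,-1],[0,0,0,0,0,0,-1]]

```text
time_s: 6.9
tool_pos: [0.6338, -0.3269, 0.0895]
tool_rot: [[-0.906, 0.424, -0.0], [0.424, 0.906, 0.0], [0.001, 0.0, -1.0]]
contact_force: [0.5, 0.0, -0.4]
width: 0.0003
```

Call:
send_rows:
  steps:
    - [[0,0,0.003,0,0,0,-1],[0,0,0,0,0,0,-1],[0,0,0,0,0,0,-1]]

```text
time_s: 7.15
tool_pos: [0.6342, -0.3271, 0.0875]
tool_rot: [[-0.906, 0.424, 0.001], [0.424, 0.906, -0.0], [-0.001, -0.0, -1.0]]
contact_force: [-0.7, 0.1, 2.6]
width: 0.0004
```

```bash
python3 - <<'E'
from h import *
p=capture("side")
s=get_state();print(s["tool_pos"],s["contact_force"],s["moment"])
im=cv2.resize(p["image"][110:210,230:350,::-1],(720,600),interpolation=cv2.INTER_NEAREST)
cv2.imwrite("pics/c7.png",im)
E
```

```text
[ 0.63426206 -0.32717521  0.08758531] [-1.19621943  0.06843921  3.78243748] [-0.02840005  0.08211727 -0.02369637]
```

View pics/c7.png

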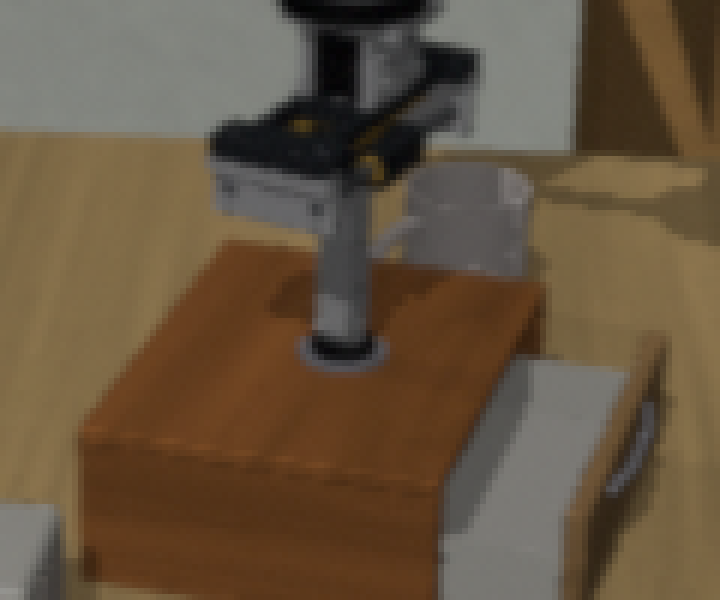

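Call:
send_rows:
  steps:
    - [[0,0,-0.03,0,0,0,-1],[0,0,-0.04,0,0,0,-1],[0,0,-0.04,0,0,0,-1],[0,0,0,0,0,0,-1]]

```text
time_s: 7.53
tool_pos: [0.6378, -0.3294, 0.2062]
tool_rot: [[-0.906, 0.424, 0.013], [0.424, 0.906, -0.008], [-0.015, -0.002, -1.0]]
contact_force: [1.0, -1.6, 1.0]
width: 0.0004
```

```bash
python3 - <<'E'
from h import *
p=capture("side");print(proj(p,[0,0,0]))
s=get_state();print(s["tool_pos"],s["contact_force"],s["moment"])
cv2.imwrite("pics/d1.png",p["image"][:,:,::-1])
p=capture("top");print(proj(p,[0,0,0]),proj(p,[.244,.521,.25]))
cv2.imwrite("pics/d0.png",p["image"][:,:,::-1])
# forward: where does zf tip
d=shift([.53,-.1,.12])
E
```

```text
[[514.63124419 262.42225983]]
[ 0.63647778 -0.32852431  0.20248675] [-0.04615113 -0.11428337 -0.75581563] [-0.01810017  0.00709319 -0.00399112]
[[260.07091372 391.34542556]] [[ 80.70406444 334.95497008]]
t 7.63 pos [ 0.6349 -0.3275  0.1991] yawY 64.9 w 0.0002 F [ 0.1 -1.  -0.4] | shift tool mm [191.8 161.6  78.2] zax [ 0.004 -0.002 -1.   ]
```

View pics/d1.png

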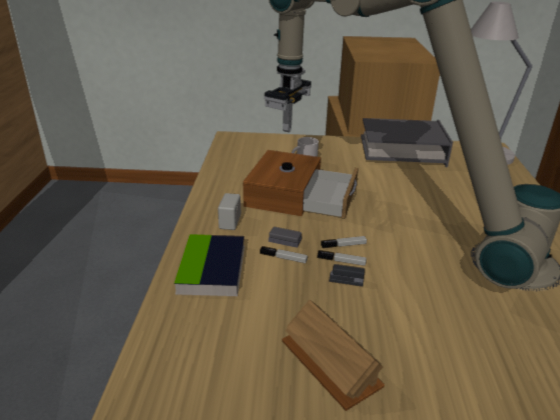

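View pics/d0.png

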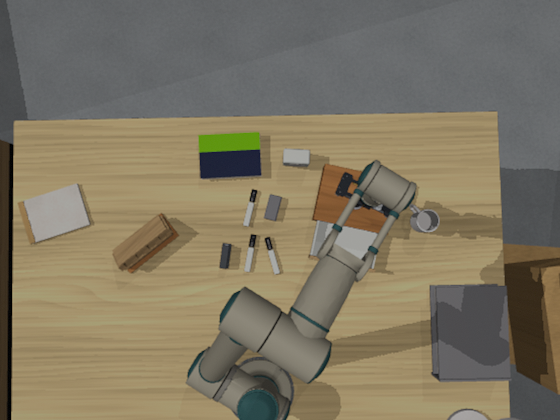

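Call:
send_rows:
  steps:
    - [[0.032,0.027,0,0,0,0,-1],[0.032,0.027,0,0,0,0,-1],[0.032,0.027,0,0,0,0,-1],[0.032,0.027,0,0,0,0,-1],[0.032,0.027,0,0,0,0,-1],[0.032,0.027,0,0,0,0,-1],[0,0,0.04,0,0,0,-1],[0,0,0.04,0,0,0,-1],[0,0,0.03,0,0,0,-1],[0,0,0.03,0,0,0,-1],[0,0,0,0,0,0,-1],[0,0,0,0,0,0,-1]]

```text
time_s: 8.63
tool_pos: [0.5267, -0.0991, 0.0545]
tool_rot: [[-0.906, 0.424, -0.006], [0.424, 0.906, 0.002], [0.007, -0.001, -1.0]]
contact_force: [0.4, 0.3, 0.6]
width: 0.0005
```

```bash
python3 - <<'E'
from h import *
s=get_state();print(s["tool_pos"],s["contact_force"],s["q"])
for k,(n,w) in enumerate([("side",(240,180,360,280)),("top",(220,160,380,280))]):
    p=capture(n)
    x0,y0,x1,y1=w;f=720/(x1-x0)
    im=cv2.resize(p["image"][y0:y1,x0:x1,::-1],None,fx=f,fy=f,interpolation=cv2.INTER_NEAREST)
    for q,c in[(s["tool_pos"]+s["tool_rot"]@[0,0,.014],(0,0,255)),(s["tool_pos"],(0,255,0))]:
        uv=(proj(p,q)[0]-[x0,y0]+.5)*f;print(n,proj(p,q)[0]);cv2.circle(im,(int(uv[0]),int(uv[1])),2,c,-1)
    cv2.imwrite(f"pics/e{k}.png",im)
E
```

```text
[ 0.52674897 -0.09909944  0.05453428] [0.41399596 0.25444287 0.64088292] [-1.80987746e+01  1.93958049e+01  1.02609742e+02  6.95644550e-03
  5.83830312e+01 -8.30196659e+01]
side [319.42315352 221.20167941]
side [319.69715685 217.01942556]
top [286.08438387 236.06936508]
top [286.16825184 236.01401036]
```

View pics/e0.png

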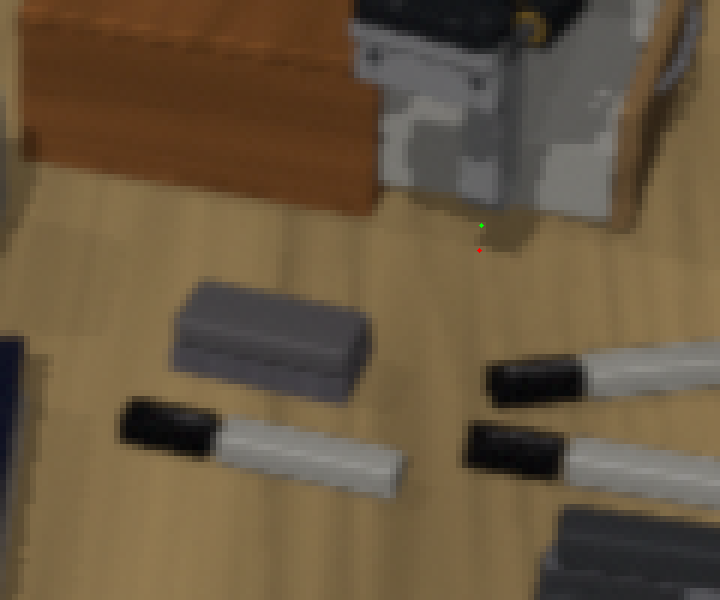

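View pics/e1.png

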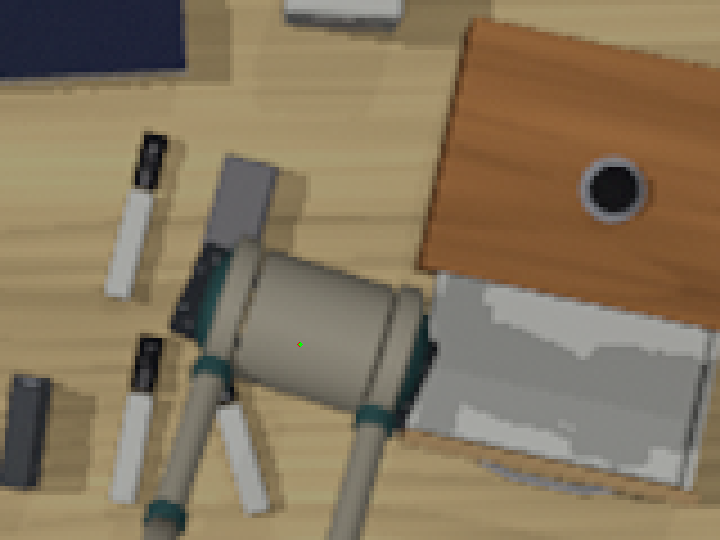

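Call:
send_rows:
  steps:
    - [[0,0,0.02,0,0,0,-1],[0,0,0.015,0,0,0,-1],[0,0,0.003,0,0,0,-1],[0,0,0,0,0,0,-1],[0,0,0,0,0,0,-1]]

```text
time_s: 9.15
tool_pos: [0.5305, -0.1004, 0.0204]
tool_rot: [[-0.906, 0.424, 0.003], [0.424, 0.906, -0.001], [-0.003, 0.0, -1.0]]
contact_force: [-0.1, 1.1, 0.6]
width: 0.0007
```

Call:
send_rows:
  steps:
    - [[0,0,0.003,0,0,0,-1],[0,0,0.002,0,0,0,-1],[0,0,0,0,0,0,-1]]

```text
time_s: 9.4
tool_pos: [0.5295, -0.1, 0.0143]
tool_rot: [[-0.906, 0.424, 0.001], [0.424, 0.906, -0.0], [-0.001, 0.0, -1.0]]
contact_force: [-0.5, 0.2, -0.1]
width: 0.0006
```

Call:
send_rows:
  steps:
    - [[0,0,0.003,0,0,0,-1],[0,0,0.002,0,0,0,-1],[0,0,0,0,0,0,-1]]

```text
time_s: 9.65
tool_pos: [0.5289, -0.0998, 0.0085]
tool_rot: [[-0.906, 0.424, -0.001], [0.424, 0.906, 0.0], [0.001, -0.0, -1.0]]
contact_force: [0.5, -0.1, -0.3]
width: 0.0005
```

Call:
send_rows:
  steps:
    - [[0,0,0.003,0,0,0,-1],[0,0,0.002,0,0,0,-1],[0,0,0,0,0,0,-1]]

```text
time_s: 9.9
tool_pos: [0.5289, -0.0998, 0.0034]
tool_rot: [[-0.906, 0.424, -0.001], [0.424, 0.906, 0.0], [0.001, -0.0, -1.0]]
contact_force: [0.6, -0.9, -0.4]
width: 0.0005
```

Call:
send_rows:
  steps:
    - [[0,0,0.003,0,0,0,-1],[0,0,0.002,0,0,0,-1],[0,0,0,0,0,0,-1]]

```text
time_s: 10.15
tool_pos: [0.5289, -0.0998, -0.0015]
tool_rot: [[-0.906, 0.424, -0.001], [0.424, 0.906, 0.0], [0.001, -0.0, -1.0]]
contact_force: [-0.2, 0.9, 0.7]
width: 0.0002
```

Call:
send_rows:
  steps:
    - [[0,0,0.002,0,0,0,-1],[0,0,0.002,0,0,0,-1],[0,0,0,0,0,0,-1]]

```text
time_s: 10.4
tool_pos: [0.529, -0.0999, -0.0054]
tool_rot: [[-0.906, 0.424, -0.001], [0.424, 0.906, 0.0], [0.001, 0.0, -1.0]]
contact_force: [-0.7, -0.2, -0.3]
width: -0.0
```

Call:
send_rows:
  steps:
    - [[0,0,0.002,0,0,0,-1],[0,0,0,0,0,0,-1],[0,0,0,0,0,0,-1]]

```text
time_s: 10.65
tool_pos: [0.5292, -0.0999, -0.0071]
tool_rot: [[-0.906, 0.424, -0.0], [0.424, 0.906, 0.0], [0.0, 0.0, -1.0]]
contact_force: [-0.1, -1.1, -0.5]
width: 0.0005
```

Call:
send_rows:
  steps:
    - [[0,0,0.002,0,0,0,-1],[0,0,0,0,0,0,-1],[0,0,0,0,0,0,-1]]

```text
time_s: 10.9
tool_pos: [0.5292, -0.0999, -0.0091]
tool_rot: [[-0.906, 0.424, -0.0], [0.424, 0.906, 0.0], [0.0, 0.0, -1.0]]
contact_force: [-0.6, -0.8, -0.1]
width: 0.0002
```

```bash
python3 - <<'E'
from h import *
s=get_state();print(s["tool_pos"],s["contact_force"])
p=capture("side")
x0,y0,x1,y1=(270,190,370,270);f=7
im=cv2.resize(p["image"][y0:y1,x0:x1,::-1],None,fx=f,fy=f,interpolation=cv2.INTER_NEAREST)
uv=(proj(p,[*s["tool_pos"][:2],0])[0]-[x0,y0]+.5)*f;cv2.circle(im,(int(uv[0]),int(uv[1])),2,(0,0,255),-1)
cv2.imwrite(f"pics/f0.png",im)
E
```

```text
[ 0.52917428 -0.09991591 -0.00914433] [-0.6070106  -0.82236101 -0.09964002]
```

View pics/f0.png

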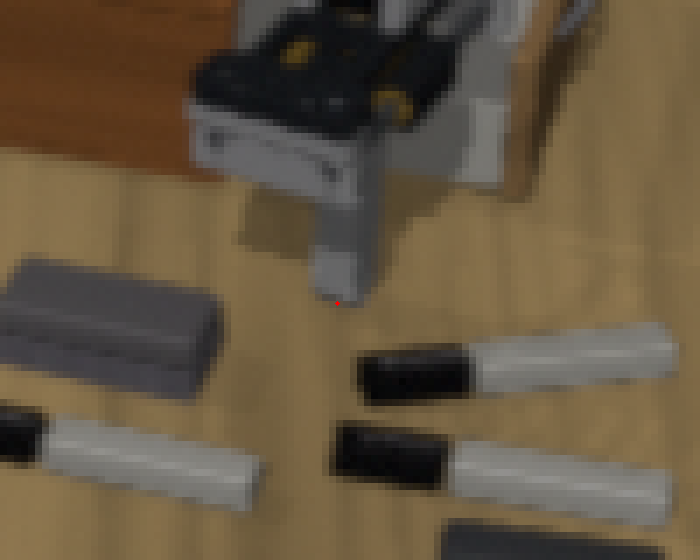

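Call:
send_rows:
  steps:
    - [[0,0,0.0015,0,0,0,-1],[0,0,0,0,0,0,-1],[0,0,0,0,0,0,-1]]

```text
time_s: 11.2
tool_pos: [0.5292, -0.0999, -0.0106]
tool_rot: [[-0.906, 0.424, -0.0], [0.424, 0.906, 0.0], [0.0, 0.0, -1.0]]
contact_force: [-0.2, 0.3, -0.2]
width: 0.0004
```

Call:
send_rows:
  steps:
    - [[0,0,0.0015,0,0,0,-1],[0,0,0,0,0,0,-1],[0,0,0,0,0,0,-1]]

```text
time_s: 11.45
tool_pos: [0.5295, -0.1, -0.0112]
tool_rot: [[-0.906, 0.424, 0.001], [0.424, 0.906, -0.0], [-0.001, 0.0, -1.0]]
contact_force: [-1.3, 0.1, 6.5]
width: 0.0005
```

Call:
send_rows:
  steps:
    - [[0,0,-0.03,0,0,0,1],[0,0,-0.04,0,0,0,1],[0,0,-0.03,0,0,0,1],[0,0,0,0,0,-5.35,1],[0,0,0,0,0,-5.35,1],[0,0,0,0,0,0,1],[0,0,0,0,0,0,1]]

```text
time_s: 12.03
tool_pos: [0.5291, -0.0999, 0.0879]
tool_rot: [[-0.968, 0.251, -0.0], [0.251, 0.968, 0.0], [0.0, 0.0, -1.0]]
contact_force: [-1.2, -0.1, -0.1]
width: 0.0434
```

```bash
cat >> h.py <<'E'
def find(q,z,guess=None,P=None):
    P=P or [capture("top"),capture("side")];k=q.rstrip("0123")
    L=[outl(p,q,z) for p in P];res=[]
    for i in (0,1):
        for d in L[i]:
            if guess is not None and np.hypot(*(d["ctr"]-guess))>.06: continue
            v,c=fit([(P[i],d["m"])],M[k],[*d["ctr"],d["a"]])
            print(q,"ts"[i],round(d["c"],2),v[:2].round(4),"yaw",round(np.degrees(v[2])%180,1),"cost",round(c,1),d["m"].sum())
E
python3 - <<'E'
from h import *
find("eraser",.014)
shift([.6235,-.0525,.09])
E
```

```text
eraser t 0.83 [ 0.6306 -0.0539] yaw 159.0 cost 50.4 243
eraser s 0.64 [ 0.6211 -0.0537] yaw 168.3 cost 10.5 503
eraser s 0.36 [0.4882 0.4417] yaw 138.0 cost 4189.1 5760
t 12.23 pos [ 0.529  -0.0998  0.0874] yawY 75.6 w 0.0597 F [-0.3 -0.3 -0.1] | shift tool mm [-79.7  69.4  -2.7] zax [-0.001  0.    -1.   ]
```

Call:
send_rows:
  steps:
    - [[-0.027,0.023,0,0,0,0,1],[-0.027,0.023,0,0,0,0,1],[-0.026,0.023,0,0,0,0,1],[0,0,0,0,0,0,1],[0,0,0,0,0,0,1],[0,0,0.035,0,0,0,1],[0,0,0.035,0,0,0,1],[0,0,0.015,0,0,0,1],[0,0,0.007,0,0,0,1],[0,0,0,0,0,0,1],[0,0,0,0,0,0,1]]

```text
time_s: 13.15
tool_pos: [0.6237, -0.0535, -0.0035]
tool_rot: [[-0.968, 0.249, 0.0], [0.249, 0.968, -0.0], [-0.0, -0.0, -1.0]]
contact_force: [0.0, -0.4, 1.3]
width: 0.0942
```

Call:
send_rows:
  steps:
    - [[0,0,0,0,0,0,-1],[0,0,0,0,0,0,-1],[0,0,0,0,0,0,-1],[0,0,0,0,0,0,-1],[0,0,0,0,0,0,-1],[0,0,0,0,0,0,-1],[0,0,0,0,0,0,-1],[0,0,0,0,0,0,-1],[0,0,0,0,0,0,-1],[0,0,0,0,0,0,-1]]
  grip_force: 20

```text
time_s: 13.98
tool_pos: [0.6239, -0.053, -0.004]
tool_rot: [[-0.969, 0.248, 0.0], [0.248, 0.969, -0.0], [-0.0, -0.0, -1.0]]
contact_force: [-0.3, -0.9, 0.2]
width: 0.044
```

Call:
send_rows:
  steps:
    - [[0,0,-0.03,0,0,0,-1],[0,0,-0.04,0,0,0,-1],[0,0,-0.04,0,0,0,-1],[0,0,-0.03,0,0,-1.1,-1],[0,0,0,0,0,0,-1],[0,0,0,0,0,0,-1]]

```text
time_s: 14.48
tool_pos: [0.6252, -0.0531, 0.1381]
tool_rot: [[-0.973, 0.23, 0.004], [0.23, 0.973, -0.001], [-0.004, 0.0, -1.0]]
contact_force: [-0.1, -0.2, -0.7]
width: 0.0438
```

```bash
python3 - <<'E'
from h import *
shift([.483,-.345,.13])
p=capture("top")
im=p["image"].copy()
def L2W(x,y,z,b=(.6415,-.331,-.232)):
    c,s=np.cos(b[2]),np.sin(b[2]);return [b[0]+c*x-s*y,b[1]+s*x+c*y,z]
x0,y0,w,h=290,150,130,110
im=cv2.resize(im[y0:y0+h,x0:x0+w,::-1],None,fx=6,fy=5.45,interpolation=cv2.INTER_CUBIC);
for q in [(-.095,-.125,.09),(-.095,.125,.09),(.095,.125,.09),(.095,-.125,.09),(-.2195,-.111,.077),(-.2195,.111,.077),(-.2075,.111,.077),(-.151,.05,.018),(-.151,-.05,.018)]:
    uv=(proj(p,L2W(*q))[0]-[x0,y0]+.5)*[6,5.45];cv2.circle(im,(int(uv[0]),int(uv[1])),3,(0,0,255),-1)
cv2.imwrite("pics/g0.png",im)
E
```

```text
t 14.48 pos [ 0.6252 -0.0531  0.1381] yawY 76.7 w 0.0438 F [-0.1 -0.2 -0.7] | shift tool mm [  71.3 -316.7    7.6] zax [ 0.004 -0.001 -1.   ]
```

View pics/g0.png

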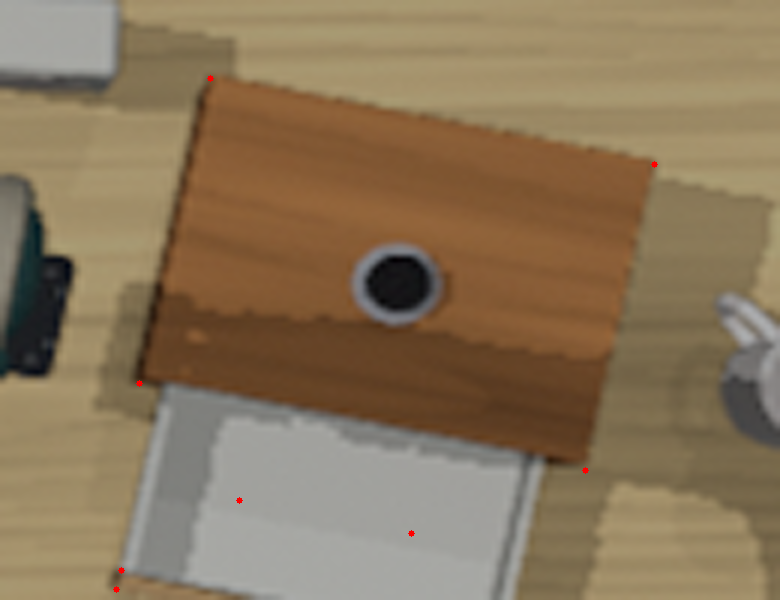

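Call:
send_rows:
  steps:
    - [[0.0071,-0.0317,0,0,0,0,-1],[0.0071,-0.0317,0,0,0,0,-1],[0.0071,-0.0317,0,0,0,0,-1],[0.0071,-0.0317,0,0,0,0,-1],[0.0071,-0.0317,0,0,0,0,-1],[0.0071,-0.0317,0,0,0,0,-1],[0.0071,-0.0317,0,0,0,0,-1],[0.0071,-0.0317,0,0,0,0,-1],[0.0071,-0.0317,0,0,0,0,-1],[0.0071,-0.0317,0,0,0,0,-1],[0,0,0,0,0,0,-1],[0,0,0,0,0,0,-1]]

```text
time_s: 15.53
tool_pos: [0.4801, -0.3455, 0.1334]
tool_rot: [[-0.972, 0.233, -0.003], [0.233, 0.972, 0.004], [0.004, 0.003, -1.0]]
contact_force: [0.4, -0.5, -1.0]
width: 0.0439
```

```bash
python3 - <<'E'
from h import *
shift([.483,-.345,.017])
E
```

```text
t 15.53 pos [ 0.4801 -0.3455  0.1334] yawY 76.5 w 0.0439 F [ 0.4 -0.5 -1. ] | shift tool mm [ -3.2   0.8 116.4] zax [-0.003  0.004 -1.   ]
```

Call:
send_rows:
  steps:
    - [[-0.001,0,0.035,0,0,0,-1],[0,0,0.035,0,0,0,-1],[0,0,0.02,0,0,0,-1],[0,0,0.015,0,0,0,-1],[0,0,0.007,0,0,0,-1],[0,0,0.003,0,0,0,-1],[0,0,0,0,0,0,-1],[0,0,0,0,0,0,-1]]

```text
time_s: 16.2
tool_pos: [0.4837, -0.3453, 0.0215]
tool_rot: [[-0.973, 0.229, 0.001], [0.229, 0.973, -0.0], [-0.001, -0.0, -1.0]]
contact_force: [0.3, -0.3, -0.7]
width: 0.0434
```

Call:
send_rows:
  steps:
    - [[0,0,0.004,0,0,0,-1],[0,0,0.002,0,0,0,-1],[0,0,0,0,0,0,-1],[0,0,0,0,0,0,-1]]

```text
time_s: 16.53
tool_pos: [0.483, -0.3455, 0.0153]
tool_rot: [[-0.973, 0.23, 0.0], [0.23, 0.973, -0.0], [-0.0, -0.0, -1.0]]
contact_force: [-0.4, -0.3, 0.3]
width: 0.0441
```

Call:
send_rows:
  steps:
    - [[0,0,0,0,0,0,0.36],[0,0,0,0,0,0,0.36],[0,0,0,0,0,0,0.36],[0,0,0,0,0,0,0.36],[0,0,-0.02,0,0,0,0.36],[0,0,-0.04,0,0,0,0.36],[0,0,-0.04,0,0,0,0.36],[0,0,-0.02,0,0,0,1],[0,0,0,0,0,0,1]]

```text
time_s: 17.28
tool_pos: [0.4859, -0.348, 0.1408]
tool_rot: [[-0.973, 0.23, 0.008], [0.23, 0.973, -0.008], [-0.01, -0.005, -1.0]]
contact_force: [0.0, -0.0, 0.7]
width: 0.0739
```

```bash
python3 - <<'E'
from h import *
find("stapler",.02,[.46,.113])
shift([.459,.1127,.09])
E
```

```text
stapler t 0.5 [0.4629 0.1136] yaw 170.9 cost 1.9 237
stapler s 0.84 [0.4559 0.1114] yaw 174.5 cost 33.5 595
t 17.48 pos [ 0.4819 -0.3445  0.1333] yawY 76.7 w 0.0898 F [-0.8  0.2  0.2] | shift tool mm [127.3 439.6  44.4] zax [-0.002  0.002 -1.   ]
```

Call:
send_rows:
  steps:
    - [[0.0106,0.0366,0,0,0,0,1],[0.0106,0.0366,0,0,0,0,1],[0.0106,0.0366,0,0,0,0,1],[0.0106,0.0366,0,0,0,0,1],[0.0106,0.0366,0,0,0,0,1],[0.0106,0.0366,0,0,0,0,1],[0.0106,0.0366,0,0,0,0,1],[0.0106,0.0366,0,0,0,0,1],[0.0106,0.0366,0,0,0,0,1],[0.0106,0.0366,0,0,0,0,1],[0.0106,0.0366,0,0,0,0,1],[0.0106,0.0366,0,0,0,0,1]]

```text
time_s: 18.48
tool_pos: [0.4581, 0.1129, 0.1331]
tool_rot: [[-0.973, 0.23, -0.004], [0.23, 0.973, -0.0], [0.004, -0.001, -1.0]]
contact_force: [1.1, 0.1, 0.1]
width: 0.094
```

Call:
send_rows:
  steps:
    - [[0,0,0,0,0,-5.3,1],[0,0,0.03,0,0,0,1],[0,0,0,0,0,0,1],[0,0,0,0,0,0,1]]

```text
time_s: 18.82
tool_pos: [0.4574, 0.1112, 0.1027]
tool_rot: [[-0.99, 0.139, -0.007], [0.139, 0.99, -0.001], [0.007, -0.002, -1.0]]
contact_force: [-0.3, -0.5, 0.5]
width: 0.0941
```

```bash
python3 - <<'E'
from h import *
find("stapler",.02,[.46,.113])
shift([.459,.1127,.005])
E
```

```text
stapler s 0.57 [0.4577 0.1112] yaw 174.2 cost 44.2 559
t 19.02 pos [0.4607 0.1108 0.1055] yawY 81.9 w 0.0942 F [ 0.4 -0.1 -0.3] | shift tool mm [  2.    1.7 100.5] zax [ 0.001  0.    -1.   ]
```

Call:
send_rows:
  steps:
    - [[0.001,0.001,0.035,0,0,0,1],[0,0,0.035,0,0,0,1],[0,0,0.02,0,0,0,1],[0,0,0.008,0,0,0,1],[0,0,0,0,0,0,1],[0,0,0,0,0,0,1]]

```text
time_s: 19.52
tool_pos: [0.4603, 0.1122, 0.0078]
tool_rot: [[-0.99, 0.14, 0.001], [0.14, 0.99, 0.0], [-0.001, 0.0, -1.0]]
contact_force: [0.4, 0.0, 0.8]
width: 0.0939
```

Call:
send_rows:
  steps:
    - [[0,0,0,0,0,0,-1],[0,0,0,0,0,0,-1],[0,0,0,0,0,0,-1],[0,0,0,0,0,0,-1],[0,0,0,0,0,0,-1],[0,0,0,0,0,0,-1],[0,0,0,0,0,0,-1],[0,0,0,0,0,0,-1],[0,0,0,0,0,0,-1],[0,0,0,0,0,0,-1],[0,0,0,0,0,0,-1]]

```text
time_s: 20.43
tool_pos: [0.4592, 0.1122, 0.0069]
tool_rot: [[-0.99, 0.139, -0.0], [0.139, 0.99, -0.0], [0.0, -0.0, -1.0]]
contact_force: [-0.1, -1.4, 0.5]
width: 0.0241
```

Call:
send_rows:
  steps:
    - [[0,0,-0.025,0,0,0,-1],[0,0,-0.035,0,0,0,-1],[0,0,-0.035,0,0,0,-1],[0,0,-0.035,0,0,5.3,-1],[0,0,0,0,0,0,-1],[0,0,0,0,0,0,-1]]

```text
time_s: 20.93
tool_pos: [0.4604, 0.1125, 0.1384]
tool_rot: [[-0.973, 0.229, 0.004], [0.229, 0.973, 0.0], [-0.004, 0.001, -1.0]]
contact_force: [0.4, -0.3, -2.9]
width: 0.0237
```

```bash
python3 - <<'E'
from h import *
shift([.506,-.248,.13])
p=capture("top")
cv2.imwrite("pics/k0.png",cv2.resize(p["image"][150:280,200:440,::-1],(720,390),interpolation=cv2.INTER_CUBIC))
E
```

```text
t 20.93 pos [0.4604 0.1125 0.1384] yawY 76.8 w 0.0237 F [ 0.4 -0.3 -2.9] | shift tool mm [-126.9 -340.5    8.4] zax [ 0.004  0.    -1.   ]
```

View pics/k0.png

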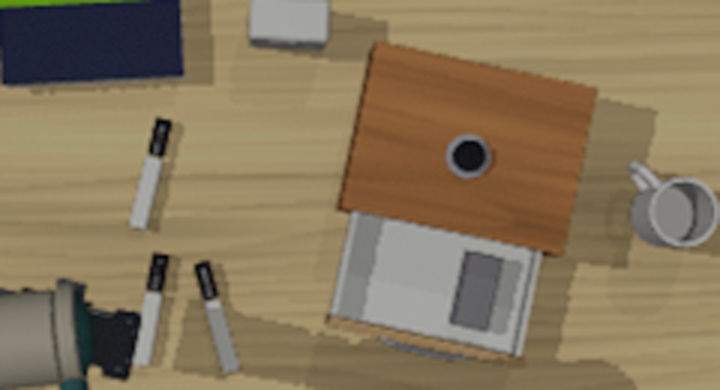

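Call:
send_rows:
  steps:
    - [[-0.0127,-0.034,0,0,0,0,-1],[-0.0127,-0.034,0,0,0,0,-1],[-0.0127,-0.034,0,0,0,0,-1],[-0.0127,-0.034,0,0,0,0,-1],[-0.0127,-0.034,0,0,0,0,-1],[-0.0127,-0.034,0,0,0,0,-1],[-0.0127,-0.034,0,0,0,0,-1],[-0.0127,-0.034,0,0,0,0,-1],[-0.0127,-0.034,0,0,0,0,-1],[-0.0127,-0.034,0,0,0,0,-1],[0,0,0,0,0,0,-1],[0,0,0,0,0,0,-1]]

```text
time_s: 21.98
tool_pos: [0.5031, -0.2485, 0.1338]
tool_rot: [[-0.973, 0.232, -0.005], [0.232, 0.973, 0.003], [0.005, 0.002, -1.0]]
contact_force: [-0.2, 0.1, -3.2]
width: 0.0243
```

```bash
python3 - <<'E'
from h import *
capture("side");shift([.506,-.248,.026])
E
```

```text
t 22.03 pos [ 0.5029 -0.2469  0.1341] yawY 76.6 w 0.0238 F [ 0.3  0.1 -1.3] | shift tool mm [ -3.9  -0.7 108.1] zax [-0.005  0.004 -1.   ]
```

Call:
send_rows:
  steps:
    - [[-0.002,0,0.035,0,0,0,-1],[0,0,0.035,0,0,0,-1],[0,0,0.02,0,0,0,-1],[0,0,0.01,0,0,0,-1],[0,0,0.005,0,0,0,-1],[0,0,0,0,0,0,-1],[0,0,0,0,0,0,-1],[0,0,0,0,0,0,-1]]

```text
time_s: 22.7
tool_pos: [0.5078, -0.2485, 0.0334]
tool_rot: [[-0.973, 0.229, 0.003], [0.229, 0.973, -0.002], [-0.003, -0.001, -1.0]]
contact_force: [0.5, -0.3, -2.3]
width: 0.0238
```

Down ~7 mm more, release partway open (about 45 mm), retreat.

Call:
send_rows:
  steps:
    - [[0,0,0.004,0,0,0,-1],[0,0,0.003,0,0,0,-1],[0,0,0,0,0,0,-1],[0,0,0,0,0,0,-1],[0,0,0,0,0,0,-0.05],[0,0,0,0,0,0,-0.05],[0,0,0,0,0,0,-0.05],[0,0,0,0,0,0,-0.05]]

```text
time_s: 23.37
tool_pos: [0.5069, -0.2483, 0.0252]
tool_rot: [[-0.973, 0.23, 0.001], [0.23, 0.973, -0.0], [-0.001, -0.0, -1.0]]
contact_force: [-0.2, 0.1, 0.3]
width: 0.0443
```

Call:
send_rows:
  steps:
    - [[0,0,-0.02,0,0,0,-0.05],[0,0,-0.04,0,0,0,-0.05],[0,0,-0.04,0,0,0,-1],[0,0,-0.02,0,0,0,-1],[0,0,0,0,0,0,-1],[0,0,0,0,0,0,-1]]

```text
time_s: 23.87
tool_pos: [0.5073, -0.2486, 0.1462]
tool_rot: [[-0.973, 0.23, 0.003], [0.23, 0.973, -0.002], [-0.003, -0.001, -1.0]]
contact_force: [0.1, 0.7, -0.5]
width: 0.0213
```

```bash
python3 - <<'E'
from h import *
# push start: local x = -.2195-.05, y=0
def L2W(x,y,z,b=(.6415,-.331,-.232)):
    c,s=np.cos(b[2]),np.sin(b[2]);return [b[0]+c*x-s*y,b[1]+s*x+c*y,z]
print(L2W(-.28,0,.13),L2W(-.1,0,.13))
shift(L2W(-.28,0,.13))
p=capture("side")
cv2.imwrite("pics/k1.png",cv2.resize(p["image"][130:260,220:420,::-1],(800,520),interpolation=cv2.INTER_CUBIC))
E
```

```text
[np.float64(0.36900162197956254), np.float64(-0.2666211682598169), 0.13] [np.float64(0.5441791507069866), np.float64(-0.3080075600927918), 0.13]
t 23.87 pos [ 0.5073 -0.2486  0.1462] yawY 76.7 w 0.0213 F [ 0.1  0.7 -0.5] | shift tool mm [130.5 -49.3  15.9] zax [ 0.003 -0.002 -1.   ]
```

View pics/k1.png

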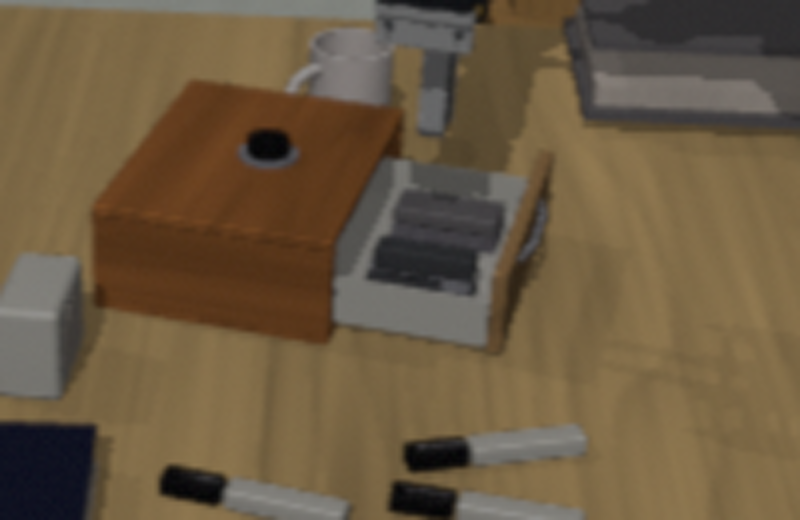

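Call:
send_rows:
  steps:
    - [[0.0326,-0.0123,0,0,0,0,-1],[0.0326,-0.0123,0,0,0,0,-1],[0.0326,-0.0123,0,0,0,0,-1],[0.0326,-0.0123,0,0,0,0,-1],[0,0,0,0,0,0,-1],[0,0,0,0,0,0,-1],[0,0,0.04,0,0,0,-1],[0,0,0.04,0,0,0,-1],[0,0,0.03,0,0,0,-1],[0,0,0,0,0,0,-1],[0,0,0,0,0,0,-1],[0,0,0,0,0,0,-1]]

```text
time_s: 24.92
tool_pos: [0.3699, -0.2668, 0.0356]
tool_rot: [[-0.973, 0.229, 0.001], [0.229, 0.973, -0.001], [-0.001, -0.0, -1.0]]
contact_force: [1.0, -0.8, 0.7]
width: 0.0005
```

```bash
cat >>h.py <<'E'
def L2W(x,y,z,b=(.6415,-.331,-.232)):
    c,s=np.cos(b[2]),np.sin(b[2]);return [b[0]+c*x-s*y,b[1]+s*x+c*y,z]
E
python3 - <<'E'
from h import *
shift(L2W(-.24,0,.024))
shift(L2W(-.11,0,.024))
E
```

```text
t 24.92 pos [ 0.3699 -0.2668  0.0356] yawY 76.8 w 0.0005 F [ 1.  -0.8  0.7] | shift tool mm [-39.1  -0.1  11.6] zax [ 0.001 -0.001 -1.   ]
t 24.92 pos [ 0.3699 -0.2668  0.0356] yawY 76.8 w 0.0005 F [ 1.  -0.8  0.7] | shift tool mm [-169.1   -0.2   11.8] zax [ 0.001 -0.001 -1.   ]
```

Call:
send_rows:
  steps:
    - [[-0.015,0,0.008,0,0,0,-1],[-0.015,0,0,0,0,0,-1],[-0.01,0,0,0,0,0,-1],[-0.01,0,0,0,0,0,-1],[-0.01,0,0,0,0,0,-1],[-0.01,0,0,0,0,0,-1],[-0.01,0,0,0,0,0,-1],[-0.01,0,0,0,0,0,-1],[-0.01,0,0,0,0,0,-1],[-0.01,0,0,0,0,0,-1],[-0.01,0,0,0,0,0,-1],[-0.01,0,0,0,0,0,-1]]

```text
time_s: 25.92
tool_pos: [0.4955, -0.2959, 0.0268]
tool_rot: [[-0.973, 0.23, -0.001], [0.23, 0.973, 0.001], [0.001, 0.0, -1.0]]
contact_force: [-4.6, 1.5, 3.8]
width: 0.0002
```

```bash
python3 - <<'E'
from h import *
shift(L2W(-.11,0,.027))
p=capture("side")
cv2.imwrite("pics/k2.png",cv2.resize(p["image"][130:260,220:420,::-1],(800,520),interpolation=cv2.INTER_CUBIC))
E
```

```text
t 25.92 pos [ 0.4955 -0.2959  0.0268] yawY 76.7 w 0.0002 F [-4.6  1.5  3.8] | shift tool mm [-40.2  -0.6  -0.2] zax [-0.001  0.001 -1.   ]
```

View pics/k2.png

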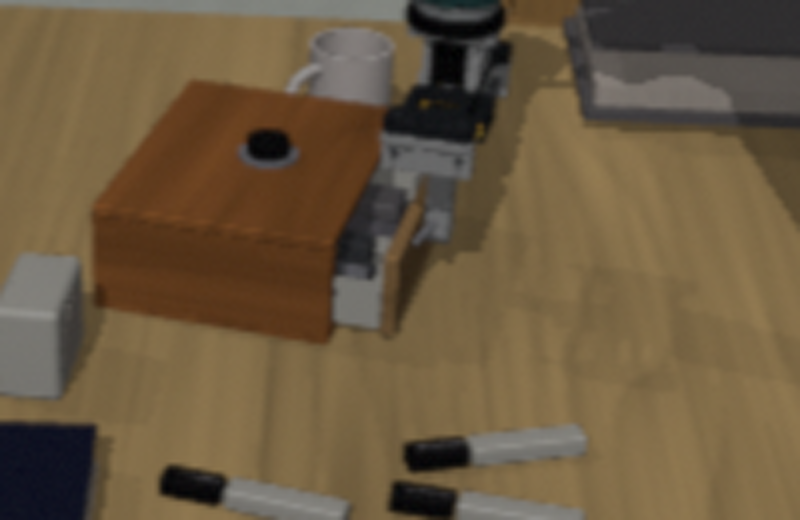

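Call:
send_rows:
  steps:
    - [[-0.01,0,0,0,0,0,-1],[-0.01,0,0,0,0,0,-1],[-0.008,0,0,0,0,0,-1],[-0.005,0,0,0,0,0,-1],[-0.003,0,0,0,0,0,-1],[0,0,0,0,0,0,-1],[0,0,0,0,0,0,-1]]

```text
time_s: 26.55
tool_pos: [0.5291, -0.3039, 0.0266]
tool_rot: [[-0.973, 0.23, -0.002], [0.23, 0.973, 0.001], [0.002, 0.0, -1.0]]
contact_force: [-5.5, -0.4, 1.8]
width: 0.0005
```

Call:
send_rows:
  steps:
    - [[-0.003,0,0,0,0,0,-1],[0,0,0,0,0,0,-1],[0,0,0,0,0,0,-1]]

```text
time_s: 26.8
tool_pos: [0.5317, -0.3045, 0.0266]
tool_rot: [[-0.973, 0.23, -0.003], [0.23, 0.973, 0.001], [0.003, 0.0, -1.0]]
contact_force: [-7.5, 0.0, 3.1]
width: 0.0006
```

```bash
python3 - <<'E'
from h import *
shift(L2W(-.11,0,.027))
p=capture("side")
cv2.imwrite("pics/k3.png",cv2.resize(p["image"][130:260,220:420,::-1],(800,520),interpolation=cv2.INTER_CUBIC))
E
```

```text
t 26.8 pos [ 0.5317 -0.3045  0.0266] yawY 76.7 w 0.0006 F [-7.5  0.   3.1] | shift tool mm [-3.  -0.5 -0.4] zax [-0.003  0.001 -1.   ]
```

View pics/k3.png

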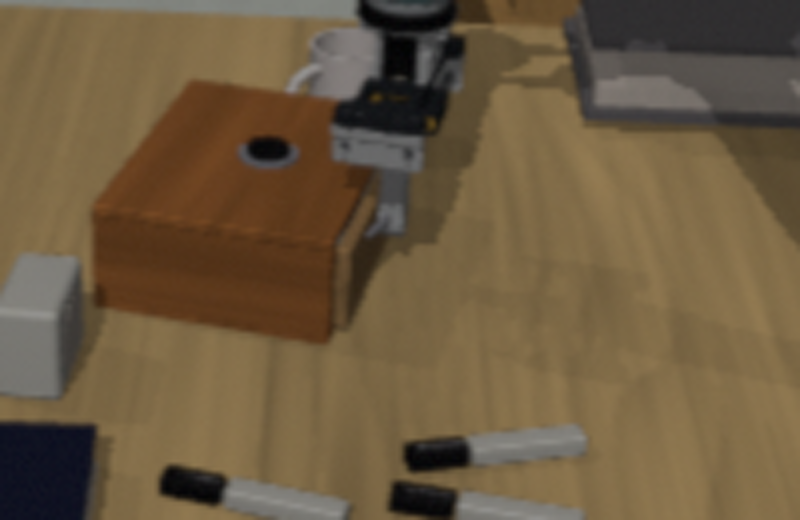

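Call:
send_rows:
  steps:
    - [[-0.003,0,0,0,0,0,-1],[-0.002,0,0,0,0,0,-1],[0,0,0,0,0,0,-1],[0,0,0,0,0,0,-1]]

```text
time_s: 27.18
tool_pos: [0.5377, -0.3059, 0.0266]
tool_rot: [[-0.973, 0.23, -0.0], [0.23, 0.973, 0.001], [0.001, 0.0, -1.0]]
contact_force: [-3.3, -0.5, 0.6]
width: 0.0007
```

Call:
send_rows:
  steps:
    - [[-0.003,0,0,0,0,0,-1],[0,0,0,0,0,0,-1],[0,0,0,0,0,0,-1]]

```text
time_s: 27.43
tool_pos: [0.5414, -0.3068, 0.0266]
tool_rot: [[-0.973, 0.23, 0.001], [0.23, 0.973, -0.0], [-0.001, 0.0, -1.0]]
contact_force: [-1.7, 0.1, -0.4]
width: 0.0007
```

Call:
send_rows:
  steps:
    - [[-0.003,0,0,0,0,0,-1],[0,0,0,0,0,0,-1],[0,0,0,0,0,0,-1]]

```text
time_s: 27.68
tool_pos: [0.5421, -0.3069, 0.0267]
tool_rot: [[-0.973, 0.229, -0.003], [0.229, 0.973, 0.001], [0.003, 0.0, -1.0]]
contact_force: [-6.3, 0.5, 1.7]
width: 0.0004
```

```bash
python3 - <<'E'
from h import *
shift(L2W(-.11,0,.027))
p=capture("side")
cv2.imwrite("pics/k4.png",cv2.resize(p["image"][130:260,220:420,::-1],(800,520),interpolation=cv2.INTER_CUBIC))
E
```

```text
t 27.68 pos [ 0.5421 -0.3069  0.0267] yawY 76.7 w 0.0004 F [-6.3  0.5  1.7] | shift tool mm [ 7.7 -0.6 -0.3] zax [-0.003  0.001 -1.   ]
```

View pics/k4.png

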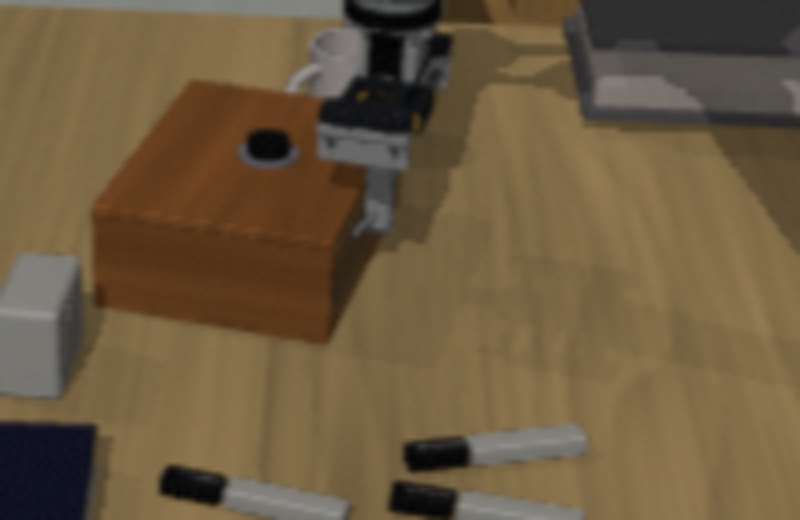

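Call:
send_rows:
  steps:
    - [[-0.002,0,0,0,0,0,-1],[0,0,0,0,0,0,-1],[0,0,0,0,0,0,-1]]

```text
time_s: 27.98
tool_pos: [0.5419, -0.3069, 0.0267]
tool_rot: [[-0.973, 0.229, -0.007], [0.229, 0.973, 0.002], [0.007, 0.001, -1.0]]
contact_force: [-11.1, 0.8, 4.9]
width: 0.0007
```

Call:
send_rows:
  steps:
    - [[-0.002,0,0,0,0,0,-1],[0,0,0,0,0,0,-1],[0,0,0,0,0,0,-1]]

```text
time_s: 28.23
tool_pos: [0.5417, -0.3068, 0.0267]
tool_rot: [[-0.973, 0.229, -0.011], [0.229, 0.973, 0.003], [0.012, 0.001, -1.0]]
contact_force: [-14.3, 1.6, 7.4]
width: 0.0003
```

Against the stop. Back off, rise, and check that it stays shut.

Call:
send_rows:
  steps:
    - [[0.01,0,0,0,0,0,-1],[0.02,0,0,0,0,0,-1],[0.03,0,0,0,0,0,0.2],[0.03,0,0,0,0,0,0.2],[0,0,-0.04,0,0,0,0.2],[0,0,-0.04,0,0,0,0.2],[0,0,-0.02,0,0,0,0.2],[0,0,0,0,0,0,0.2]]

```text
time_s: 28.9
tool_pos: [0.4646, -0.2908, 0.1329]
tool_rot: [[-0.973, 0.23, 0.012], [0.23, 0.973, -0.009], [-0.014, -0.006, -1.0]]
contact_force: [0.8, -0.7, 0.9]
width: 0.0369
```

```bash
python3 - <<'E'
from h import *
P=[capture("top"),capture("side")]
o=[cv2.resize(P[0]["image"][150:280,200:440,::-1],(720,390),interpolation=cv2.INTER_CUBIC),cv2.resize(P[1]["image"][130:280,200:400,::-1],(720,540),interpolation=cv2.INTER_CUBIC)]
for i in(0,1): cv2.imwrite(f"pics/m{i}.png",o[i])
find("marker0",.008,None,P)
find("rack",.04,None,P)
shift([.46,-.047,.09])
E
```

```text
marker0 t 0.76 [0.4722 0.0279] yaw 169.0 cost 2.0 221
marker0 t 0.66 [ 0.4628 -0.0467] yaw 14.6 cost 1.9 221
marker0 t 0.52 [0.6268 0.0257] yaw 165.0 cost 3.6 237
marker0 s 0.81 [0.4666 0.0236] yaw 169.0 cost 6.2 447
marker0 s 0.79 [0.623  0.0225] yaw 163.4 cost 10.0 399
marker0 s 0.71 [ 0.4563 -0.0509] yaw 15.5 cost 40.4 300
rack s 0.74 [0.4815 0.292 ] yaw 136.4 cost 342.3 403
t 29.2 pos [ 0.4595 -0.2871  0.1254] yawY 76.7 w 0.0561 F [ 0.5 -0.9 -0.8] | shift tool mm [ 54.5 233.7  35.8] zax [-0.002  0.002 -1.   ]
```

View pics/m0.png

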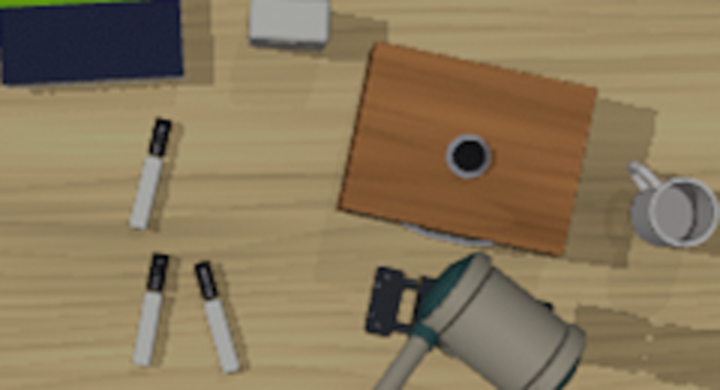

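View pics/m1.png

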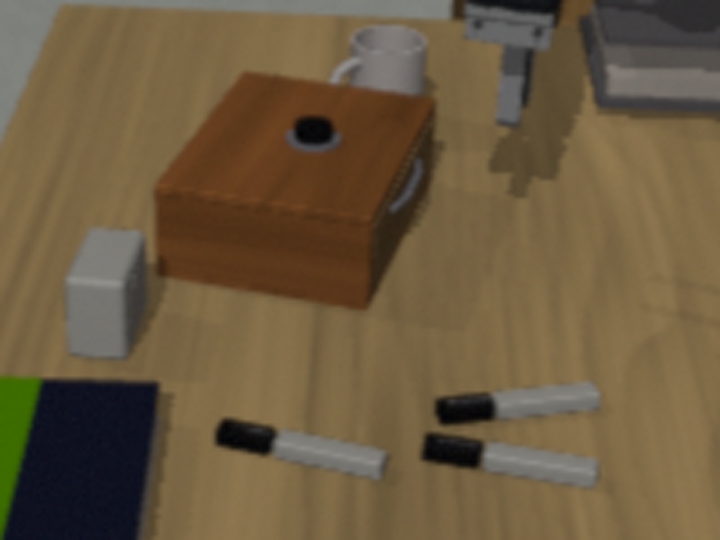

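```bash
python3 - <<'E'
from h import *
P=[capture("top"),capture("side")]
Ms=[max(outl(p,"rack",.04),key=lambda d:d["m"].sum()) for p in P]
print([m["c"] for m in Ms],[m["m"].sum() for m in Ms])
best={}
for xf in (.016,.021,.026,.031,.036):
    m=rackm(xf)
    print(xf,*[fit([(P[i],Ms[i]["m"])],m,[.511,.388,.66]) for i in(0,1)])
for i,(x0,y0,w,h,f) in enumerate([(100,200,90,80,8),(265,285,130,130,4.6)]):
    im=cv2.resize(P[i]["image"][y0:y0+h,x0:x0+w,::-1],None,fx=f,fy=f,interpolation=cv2.INTER_CUBIC)
    cs,_=cv2.findContours(cv2.resize(Ms[i]["m"][y0:y0+h,x0:x0+w].astype(np.uint8),None,fx=f,fy=f,interpolation=cv2.INTER_NEAREST),cv2.RETR_EXTERNAL,cv2.CHAIN_APPROX_NONE)
    cv2.drawContours(im,cs,-1,(0,255,255),1)
    b=(.511,.388,.66)
    for j,part in enumerate(rackm()):
        for v in part:
            uv=(proj(P[i],L2W(*v,b=b))[0]-[x0,y0]+.5)*f;cv2.circle(im,(int(uv[0]),int(uv[1])),3,[(0,0,255),(255,0,0)][j],-1)
    cv2.imwrite(f"pics/r{i}.png",im)
E
```

```text
[0.56, 0.63] [np.int64(1971), np.int64(5822)]
0.016 (array([0.51143552, 0.39225176, 0.64615045]), np.float64(51.25277992802983)) (array([0.51364333, 0.38668926, 0.6967459 ]), np.float64(478.88874793482205))
0.021 (array([0.51112748, 0.39240778, 0.65208582]), np.float64(48.39750148149686)) (array([0.51180921, 0.38572645, 0.68241315]), np.float64(311.64833548877266))
0.026 (array([0.51110977, 0.39247036, 0.64659295]), np.float64(47.022420454467515)) (array([0.5105031 , 0.38414358, 0.66208638]), np.float64(185.7422994991116))
0.031 (array([0.50996477, 0.39190739, 0.65228479]), np.float64(45.21101329037259)) (array([0.50883676, 0.38295737, 0.65987215]), np.float64(147.9855873630948))
0.036 (array([0.50790685, 0.39047847, 0.65732575]), np.float64(62.349147553533456)) (array([0.50674362, 0.38205294, 0.64628764]), np.float64(209.3589489195137))
```

View pics/r0.png

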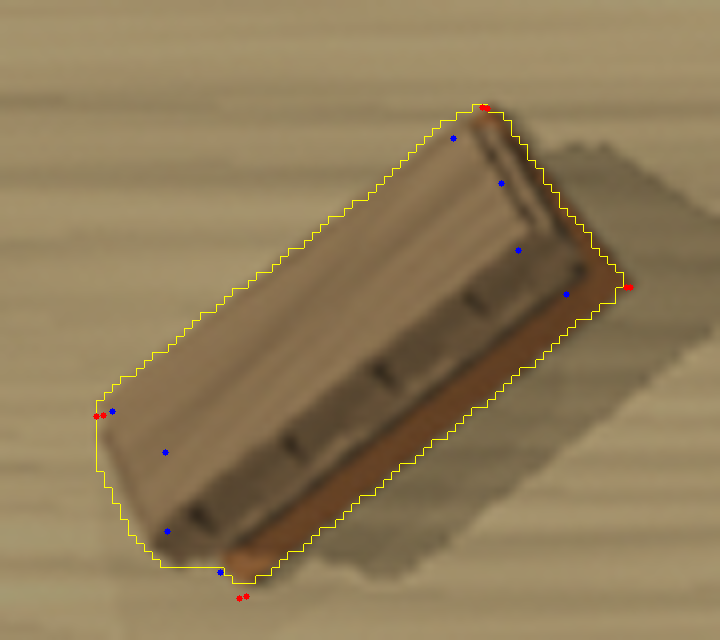

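View pics/r1.png

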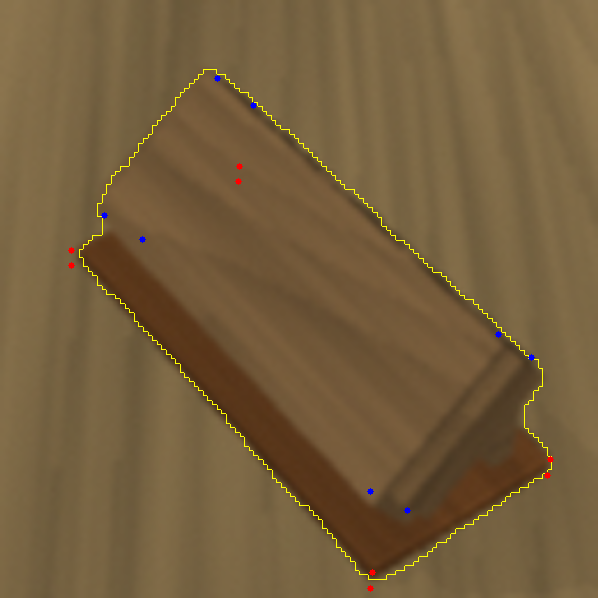

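```bash
cat > rk.py <<'E'
from h import *
def draw(P,poses,xf,tag,zf=.029):
  for i,(x0,y0,w,h,f) in enumerate([(100,200,90,80,8),(265,285,130,130,4.6)]):
    im=cv2.resize(P[i]["image"][y0:y0+h,x0:x0+w,::-1],None,fx=f,fy=f,interpolation=cv2.INTER_CUBIC)
    b=poses[i]
    def pl(pts,c):
        q=[((proj(P[i],L2W(*v,b=b))[0]-[x0,y0]+.5)*f) for v in pts]
        cv2.polylines(im,[np.round(np.array(q)*16).astype(np.int32)],True,c,1,cv2.LINE_AA,4)
    pl([(-.05,-.106,0),(.05,-.106,0),(.05,.106,0),(-.05,.106,0)],(0,0,255))
    pl([(-.05,-.106,.01),(.05,-.106,.01),(.05,.106,.01),(-.05,.106,.01)],(0,0,255))
    F=np.array([xf,0,zf])
    for a in(-.006,.075): pl([F+a*u+s*.018*n+[0,y,0] for s,y in((-1,-.092),(-1,.092),(1,.092),(1,-.092))],(255,0,0))
    pl([F+a*u+.018*n+[0,y,0] for a,y in((-.006,-.092),(-.006,.092),(.075,.092),(.075,-.092))],(255,0,0))
    for k in range(4):
        yc=-.072+.048*k
        pl([F+.075*u+s*.012*n+[0,yc+y,0] for s,y in((-1,-.014),(-1,.014),(1,.014),(1,-.014))],(0,255,0))
    cv2.imwrite(f"pics/{tag}{i}.png",im)
E
python3 - <<'E'
from rk import *
P=[capture("top"),capture("side")]
draw(P,[(.511,.392,.652),(.509,.384,.66)],.028,"s")
E
```

```text
(no output)
```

View pics/s0.png

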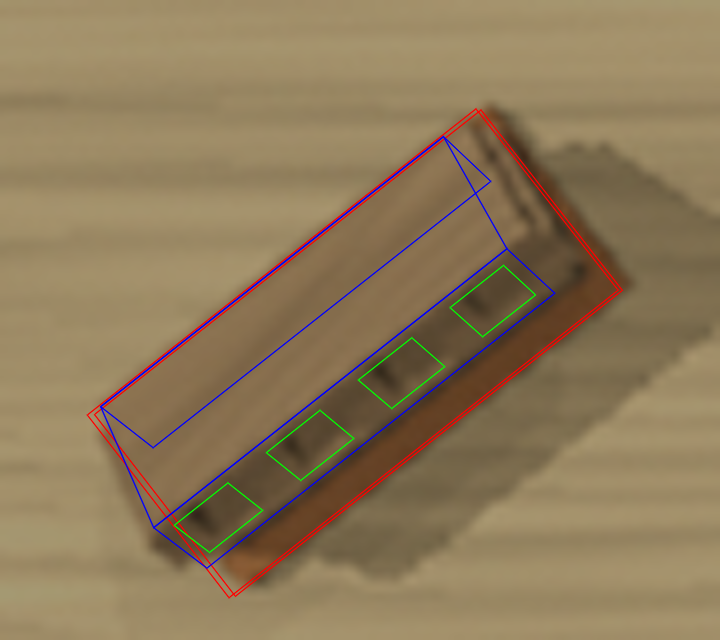

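View pics/s1.png

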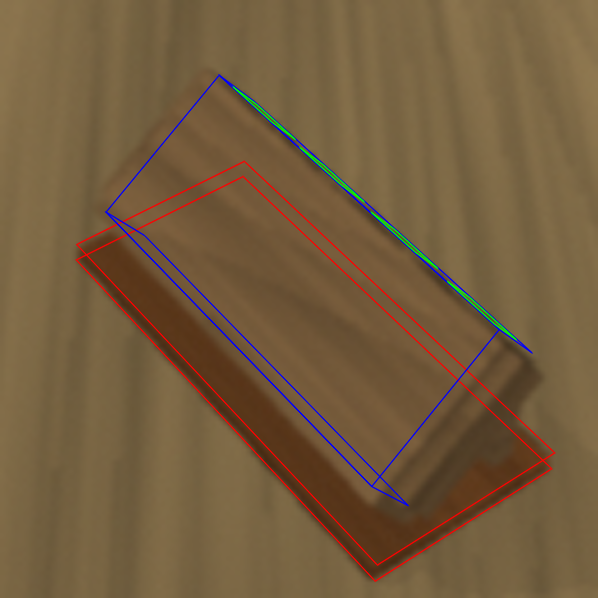

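```bash
python3 - <<'E'
from h import *
P=[capture("top"),capture("side")]
Ms=[[max(outl(p,"rack",.04),key=lambda d:d["m"].sum())["m"] for _ in range(3)] for p in P]
D=[]
for p,ms in zip(P,Ms):
    m=np.mean(ms,0);r,c=np.where(m>0);o=np.array([c.min()-12,r.min()-12]);sh=(r.max()-r.min()+25,c.max()-c.min()+25)
    mm=np.zeros(sh);mm[r-o[1],c-o[0]]=m[r,c];D.append((p,o,sh,mm))
B=lambda a:cv2.GaussianBlur(a,(0,0),1)
def rm(xf,hw,zf=.029):
    f=np.array([xf,0,zf]);return [box(-.05,.05,-.106,.106,0,.010),np.array([f+a*u+b*n+[0,y,0] for a in(-.006,.075) for b in(-.018,.018) for y in(-hw,hw)])]
def cost(v):
    x,y,a,xf,hw,dx,dy=v[0]/100,v[1]/100,v[2]/5,v[3]/100,v[4]/100,v[5]/100,v[6]/100
    return sum(np.sum((B(sil(p,rm(xf,hw),(x+s*dx,y+s*dy,a),o,sh))-B(mm))**2)*w for (p,o,sh,mm),s,w in zip(D,(1,-1),(2,1)))
best=None
for a0 in(3.2,3.35):
    r=minimize(cost,[51,38.8,a0,2.8,9.8,.2,.2],method="Nelder-Mead",options=dict(initial_simplex=np.array([51,38.8,a0,2.8,9.8,.2,.2])+np.vstack([np.zeros(7),np.diag([.6,.6,.1,.5,.4,.3,.3])]),maxiter=1500,xatol=.005,fatol=.01))
    print(r.fun,(r.x/[100,100,5,100,100,100,100]).round(4))
find("marker0",.008,None,P)
E
```

```text
50.3552419662709 [0.5094 0.3863 0.646  0.0314 0.1007 0.0016 0.0031]
49.14449254837403 [0.5099 0.3865 0.6487 0.031  0.1016 0.0018 0.0027]
marker0 t 0.76 [ 0.4632 -0.0467] yaw 14.7 cost 1.6 237
marker0 t 0.67 [0.4715 0.0277] yaw 168.8 cost 2.2 226
marker0 t 0.38 [ 0.5592 -0.269 ] yaw 75.1 cost 118.2 55
marker0 s 0.75 [0.4693 0.0249] yaw 169.0 cost 17.4 399
marker0 s 0.73 [ 0.4579 -0.0503] yaw 17.4 cost 63.0 264
marker0 s 0.56 [0.6239 0.0224] yaw 165.3 cost 29.5 355
```

Call:
send_rows:
  steps:
    - [[0,0,0,0,0,-7.1,0.1],[0,0,0,0,0,-7.1,0.1],[0,0,0,0,0,-7.1,0.1],[0,0,0,0,0,-7.0,0.1],[0,0,0,0,0,0,0.1],[0,0,0,0,0,0,0.1]]

```text
time_s: 30.5
tool_pos: [0.4599, -0.2877, 0.127]
tool_rot: [[-0.967, -0.256, 0.0], [-0.256, 0.967, 0.0], [-0.0, 0.0, -1.0]]
contact_force: [0.5, -0.3, 0.2]
width: 0.0514
```

```bash
python3 - <<'E'
from h import *
shift([.4267,-.0576,.06])
E
```

```text
t 30.5 pos [ 0.4599 -0.2877  0.127 ] yawY 104.8 w 0.0514 F [ 0.5 -0.3  0.2] | shift tool mm [-26.8 230.9  67. ] zax [ 0.  0. -1.]
```

Call:
send_rows:
  steps:
    - [[-0.0038,0.033,0,0,0,0,0.1],[-0.0038,0.033,0,0,0,0,0.1],[-0.0038,0.033,0,0,0,0,0.1],[-0.0038,0.033,0,0,0,0,0.1],[-0.0038,0.033,0,0,0,0,0.1],[-0.0038,0.033,0,0,0,0,0.1],[-0.0038,0.033,0,0,0,0,0.1],[0,0,0.04,0,0,0,0.1],[0,0,0.027,0,0,0,0.1],[0,0,0,0,0,0,0.1],[0,0,0,0,0,0,0.1]]

```text
time_s: 31.42
tool_pos: [0.4249, -0.0573, 0.0595]
tool_rot: [[-0.966, -0.258, -0.003], [-0.258, 0.966, 0.001], [0.002, 0.001, -1.0]]
contact_force: [0.1, -0.2, 0.7]
width: 0.0519
```

```bash
python3 - <<'E'
from h import *
p=capture("side");shift([.4267,-.0576,-.008])
cv2.imwrite("pics/n1.png",cv2.resize(p["image"][190:300,280:420,::-1],(764,600),interpolation=cv2.INTER_CUBIC))
E
```

```text
t 31.47 pos [ 0.4263 -0.0579  0.0606] yawY 104.9 w 0.0517 F [ 0.4 -0.4  0. ] | shift tool mm [-0.4  0.2 68.6] zax [ 0. -0. -1.]
```

View pics/n1.png

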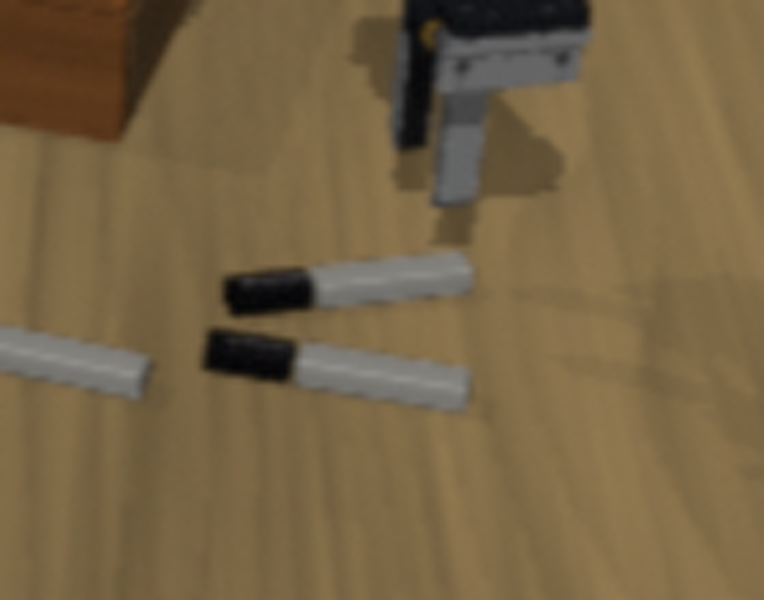

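Call:
send_rows:
  steps:
    - [[0,0,0.03,0,0,0,0.1],[0,0,0.025,0,0,0,0.1],[0,0,0.01,0,0,0,0.1],[0,0,0.002,0,0,0,0.1],[0,0,0,0,0,0,0.1],[0,0,0,0,0,0,0.1]]

```text
time_s: 31.97
tool_pos: [0.4275, -0.0585, -0.0056]
tool_rot: [[-0.966, -0.258, 0.003], [-0.258, 0.966, -0.001], [-0.003, -0.002, -1.0]]
contact_force: [-0.8, 0.3, 0.2]
width: 0.0515
```

Call:
send_rows:
  steps:
    - [[0,0,0,0,0,0,-1],[0,0,0,0,0,0,-1],[0,0,0,0,0,0,-1],[0,0,0,0,0,0,-1],[0,0,0,0,0,0,-1],[0,0,0,0,0,0,-1],[0,0,0,0,0,0,-1]]
  grip_force: 30

```text
time_s: 32.55
tool_pos: [0.4259, -0.0577, -0.0068]
tool_rot: [[-0.966, -0.259, 0.0], [-0.259, 0.966, -0.0], [-0.0, -0.0, -1.0]]
contact_force: [-0.7, 0.1, 2.9]
width: 0.0195
```

Call:
send_rows:
  steps:
    - [[0,0,-0.025,0,0,0,-1],[0,0,-0.04,0,0,0,-1],[0,0,-0.04,0,0,0,-1],[0,0,-0.04,0,0,0,-1],[0,0,-0.025,0,0,0,-1],[0,0,0,0,0,-7.1,-1],[0,0,0,0,0,-7.1,-1],[0,0,0,0,0,-7.1,-1],[0,0,0,0,0,-0.9,-1],[0,0,0,0,0,0,-1],[0,0,0,0,0,0,-1]]

```text
time_s: 33.47
tool_pos: [0.4255, -0.0576, 0.1627]
tool_rot: [[-0.798, -0.603, -0.001], [-0.603, 0.798, 0.0], [0.0, 0.001, -1.0]]
contact_force: [0.6, 0.7, -0.0]
width: 0.0194
```

```bash
cat >> h.py <<'E'
RK=np.array([.510,.3865,.648])
c_,s_=np.cos(RK[2]),np.sin(RK[2]); RR=np.array([[c_,-s_,0],[s_,c_,0],[0,0,1]])
def slot(k,a): # point on axis of slot k at a from floor, world
    return RR@(np.array([.031,-.072+.048*k,.029])+a*u)+[RK[0],RK[1],0]
def rtool(): return np.c_[RR@u,RR@[0,1,0],RR@-n]
def mkr(hyp="T",g=.035,dz=-.016): # tcp offset in tool frame to marker centre
    return np.array([-g,0,dz])
def tcp_for(k,a,g=.035,hyp="T",dz=-.016):
    R=rtool();c=slot(k,a)
    if hyp=="T": return c-R@[-g,0,dz]
    return c-R@[-g,0,dz+.025]-[0,0,.025]
E
python3 - <<'E'
from h import *
for k in range(4): print(k,slot(k,.065).round(3),tcp_for(k,.16).round(3),tcp_for(k,.065).round(3),tcp_for(k,.16,hyp="W").round(3))
shift(tcp_for(0,.16)+[-.05,-.04,.05])
E
```

```text
0 [0.538 0.318 0.071] [0.451 0.251 0.142] [0.509 0.295 0.081] [0.464 0.261 0.136]
1 [0.51  0.356 0.071] [0.422 0.29  0.142] [0.48  0.334 0.081] [0.435 0.299 0.136]
2 [0.481 0.394 0.071] [0.393 0.328 0.142] [0.451 0.372 0.081] [0.406 0.338 0.136]
3 [0.452 0.433 0.071] [0.364 0.366 0.142] [0.422 0.41  0.081] [0.377 0.376 0.136]
t 33.47 pos [ 0.4255 -0.0576  0.1627] yawY 127.1 w 0.0194 F [ 0.6  0.7 -0. ] | shift tool mm [-142.5  229.5  -29.3] zax [-0.001  0.    -1.   ]
```

Call:
send_rows:
  steps:
    - [[-0.0204,0.0328,-0.0042,0,0,0,-1],[-0.0204,0.0328,-0.0042,0,0,0,-1],[-0.0204,0.0328,-0.0042,0,0,0,-1],[-0.0204,0.0328,-0.0042,0,0,0,-1],[-0.0204,0.0328,-0.0042,0,0,0,-1],[-0.0204,0.0328,-0.0042,0,0,0,-1],[-0.0204,0.0328,-0.0042,0,0,0,-1],[0,0,0,0,0,0,-1],[0,0,0,0,0,0,-1]]

```text
time_s: 34.22
tool_pos: [0.4001, 0.2131, 0.1922]
tool_rot: [[-0.794, -0.607, -0.0], [-0.607, 0.794, -0.0], [0.0, -0.0, -1.0]]
contact_force: [-0.2, -0.5, -0.5]
width: 0.0197
```

Call:
send_rows:
  steps:
    - [[0,0,0,0,6.667,0,-1],[0,0,0,0,6.667,0,-1],[0,0,0,0,6.667,0,-1],[0,0,0,0,6.667,0,-1],[0,0,0,0,6.667,0,-1],[0,0,0,0,6.667,0,-1],[0,0,0,0,0,0,-1],[0,0,0,0,0,0,-1],[0,0,0,0,0,0,-1]]

```text
time_s: 34.97
tool_pos: [0.4004, 0.2103, 0.1929]
tool_rot: [[-0.612, -0.603, -0.512], [-0.462, 0.798, -0.387], [0.642, -0.0, -0.767]]
contact_force: [-0.0, 0.2, 0.8]
width: 0.0193
```

```bash
python3 - <<'E'
from h import *
s=get_state();R=s["tool_rot"];print(R.round(3),rtool().round(3),s["q"].round(1))
shift(tcp_for(0,.16))
for i,(nm,(x0,y0,w,h,f)) in enumerate(zip(("top","side"),[(100,190,130,100,6),(265,250,160,120,5)])):
    p=capture(nm);im=cv2.resize(p["image"][y0:y0+h,x0:x0+w,::-1],None,fx=f,fy=f,interpolation=cv2.INTER_CUBIC)
    for hyp,c in(("T",(0,0,255)),("W",(255,0,0))):
        for e in(-.065,.065):
            for yy in (-.01,.01):
                q=s["tool_pos"]+R@[-.035+e,yy,-.016+(0 if hyp=="T" else .025)]+([0,0,0] if hyp=="T" else [0,0,.025])
                uv=(proj(p,q)[0]-[x0,y0]+.5)*f;cv2.circle(im,(int(uv[0]),int(uv[1])),3,c,-1)
    cv2.imwrite(f"pics/t{i}.png",im)
E
```

```text
[[-0.612 -0.603 -0.512]
 [-0.462  0.798 -0.387]
 [ 0.642 -0.    -0.767]] [[-0.611 -0.604 -0.512]
 [-0.462  0.797 -0.388]
 [ 0.643  0.    -0.766]] [  25.5   30.4   76.3   -8.   112.4 -102. ]
t 34.97 pos [0.4004 0.2103 0.1929] yawY 127.1 w 0.0193 F [-0.   0.2  0.8] | shift tool mm [-82.5   2.4  -2.8] zax [-0.512 -0.387 -0.767]
```

View pics/t0.png

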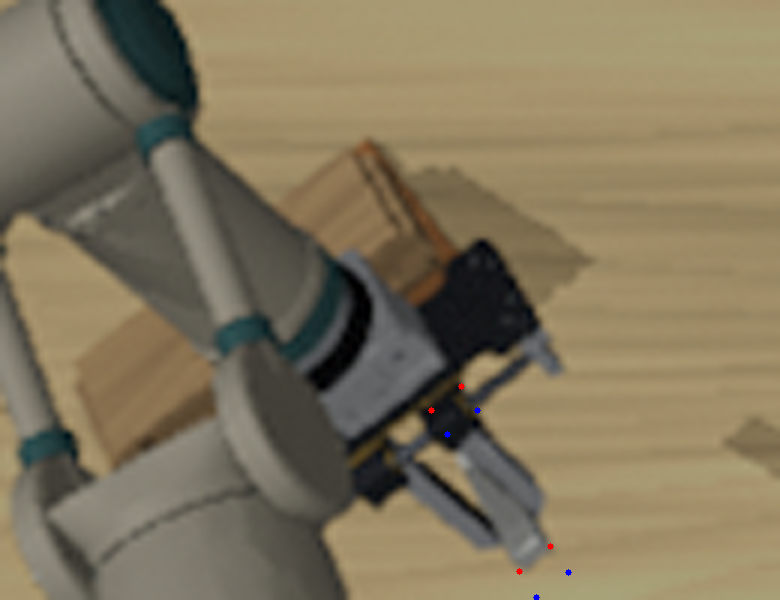

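View pics/t1.png

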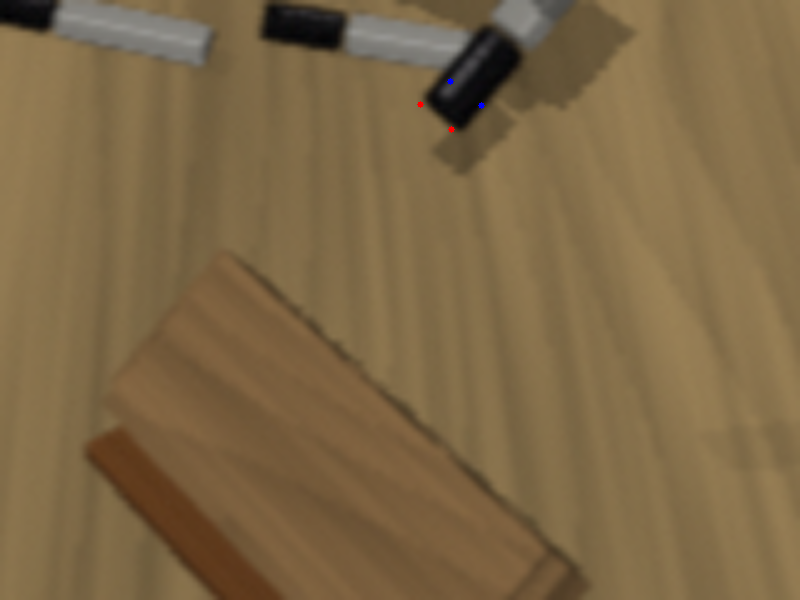

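Call:
send_rows:
  steps:
    - [[-0.027,0.001,-0.001,0,0,0,-1],[-0.027,0.001,-0.001,0,0,0,-1],[-0.027,0.0,-0.001,0,0,0,-1],[0,0,0,0,0,0,-1],[0,0,0,0,0,0,-1]]

```text
time_s: 35.48
tool_pos: [0.4498, 0.2513, 0.1442]
tool_rot: [[-0.611, -0.605, -0.511], [-0.464, 0.797, -0.388], [0.642, -0.0, -0.767]]
contact_force: [-1.4, 0.2, -0.9]
width: 0.0194
```

```bash
cat >> h.py <<'E'
def view(k,a,tag,g=.035,dz=-.016):
    s=get_state();R=s["tool_rot"];shift(tcp_for(k,a,g,dz=dz))
    for i,(nm,(x0,y0,w,h,f)) in enumerate(zip(("top","side"),[(100,190,130,100,6),(265,280,130,130,4.6)])):
        p=capture(nm);im=cv2.resize(p["image"][y0:y0+h,x0:x0+w,::-1],None,fx=f,fy=f,interpolation=cv2.INTER_CUBIC)
        for e in(-.065,.065):
            for yy in (-.01,.01):
                q=s["tool_pos"]+R@[-g+e,yy,dz]
                uv=(proj(p,q)[0]-[x0,y0]+.5)*f;cv2.circle(im,(int(uv[0]),int(uv[1])),2,(0,0,255),-1)
        cv2.imwrite(f"pics/{tag}{i}.png",im)
E
python3 - <<'E'
from h import *
view(0,.16,"v")
E
```

```text
t 35.48 pos [0.4498 0.2513 0.1442] yawY 127.2 w 0.0194 F [-1.4  0.2 -0.9] | shift tool mm [-2.  -0.5  1. ] zax [-0.511 -0.388 -0.767]
```

View pics/v1.png

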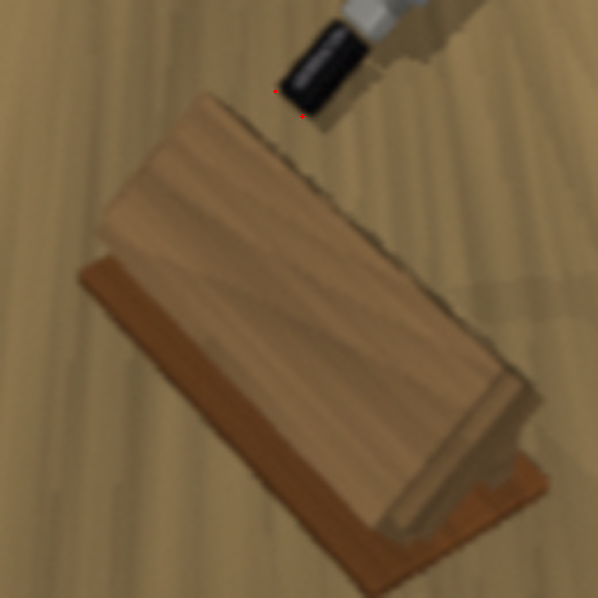

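View pics/v0.png

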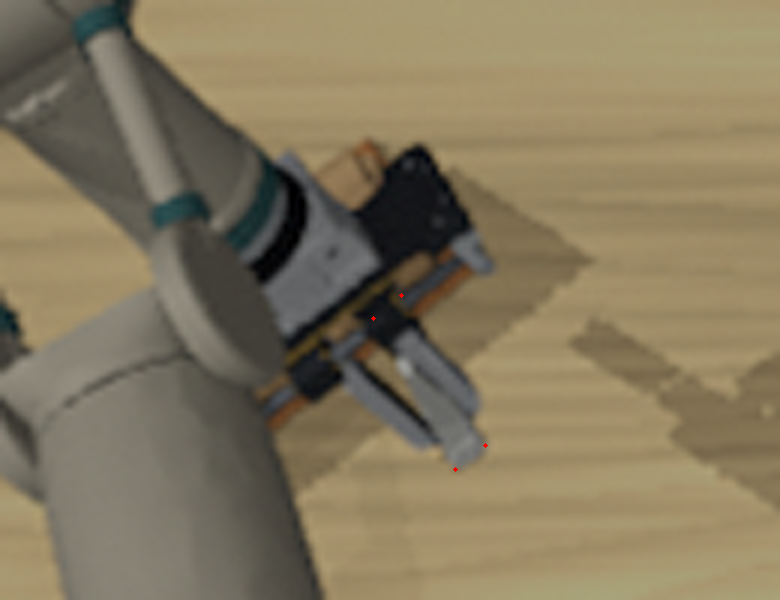

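```bash
cat >> h.py <<'E'
def wire(tag,k,g=.035,dz=-.016,cam="side",win=(300,285,70,60),f=10,d=(0,0,0),off=(-.0018,-.0027)):
    s=get_state();R=s["tool_rot"];p=capture(cam);x0,y0,w,h=win
    im=cv2.resize(p["image"][y0:y0+h,x0:x0+w,::-1],None,fx=f,fy=f,interpolation=cv2.INTER_CUBIC)
    def pl(pts,c):
        q=(proj(p,np.array(pts))-[x0,y0]+.5)*f
        cv2.polylines(im,[np.round(q*16).astype(np.int32)],True,c,1,cv2.LINE_AA,4)
    o=np.array([*off,0])
    for xx in(-.065,-.033,.065):
        pl([s["tool_pos"]+R@(np.array([-g+xx,a,dz+b])+d)+o for a,b in((-.01,-.008),(.01,-.008),(.01,.008),(-.01,.008))],(0,0,255))
    for kk in range(4):
        pl([slot(kk,.075)+RR@(a*np.array([0,1,0])+b*n)+o for a,b in((-.014,-.012),(.014,-.012),(.014,.012),(-.014,.012))],(0,255,0))
    pl([slot(0,.075)+RR@([0,y,0]+b*n)+o for y,b in((-.028,-.018),(.172,-.018),(.172,.018),(-.028,.018))],(255,0,0))
    cv2.imwrite(f"pics/{tag}.png",im)
E
python3 - <<'E'
from h import *
wire("w0",0)
E
```

```text
(no output)
```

View pics/w0.png

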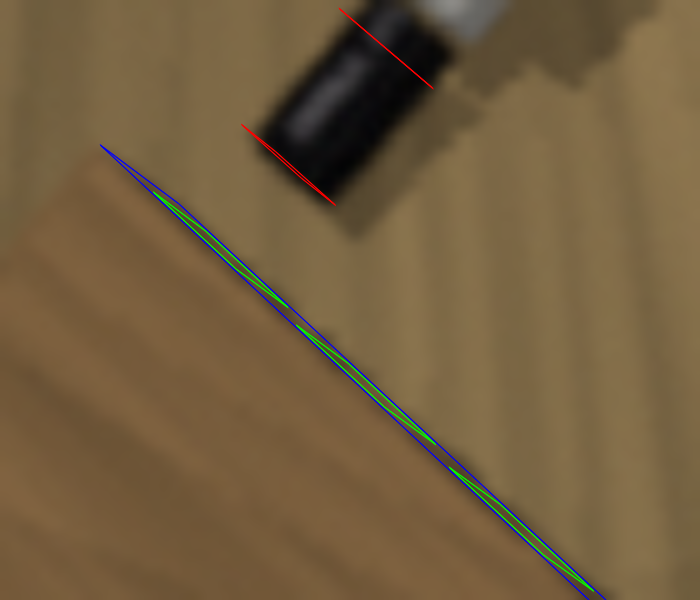

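Call:
send_rows:
  steps:
    - [[-0.006,-0.0015,0,0,0,0,-1],[-0.008,0,0,0,0,0,-1],[-0.008,0,0,0,0,0,-1],[0,0,0,0,0,0,-1],[0,0,0,0,0,0,-1]]

```text
time_s: 36.05
tool_pos: [0.4647, 0.2609, 0.1277]
tool_rot: [[-0.609, -0.605, -0.513], [-0.463, 0.796, -0.389], [0.644, 0.0, -0.765]]
contact_force: [0.1, -1.2, -0.0]
width: 0.0196
```

Call:
send_rows:
  steps:
    - [[-0.005,0,0,0,0,0,-1],[-0.005,0,0,0,0,0,-1],[-0.005,0,0,0,0,0,-1],[0,0,0,0,0,0,-1],[0,0,0,0,0,0,-1]]

```text
time_s: 36.47
tool_pos: [0.4739, 0.2678, 0.1184]
tool_rot: [[-0.61, -0.605, -0.512], [-0.463, 0.796, -0.389], [0.643, 0.0, -0.766]]
contact_force: [-0.5, 0.4, -0.1]
width: 0.0196
```

```bash
python3 - <<'E'
from h import *
shift(tcp_for(0,.065,dz=-.0148))
wire("w1",0)
E
```

```text
t 36.47 pos [0.4739 0.2678 0.1184] yawY 127.2 w 0.0196 F [-0.5  0.4 -0.1] | shift tool mm [-58.2   0.7  -1.2] zax [-0.512 -0.389 -0.766]
```

View pics/w1.png

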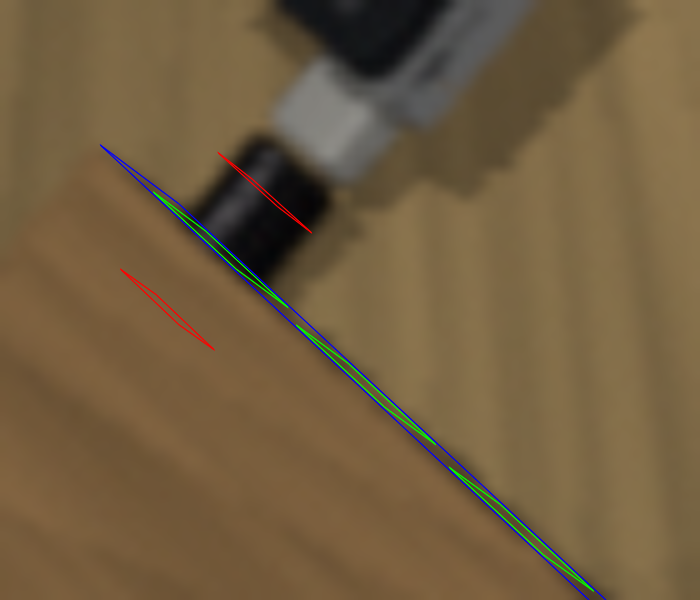

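Call:
send_rows:
  steps:
    - [[-0.01,0,0,0,0,0,-1],[-0.01,0,0,0,0,0,-1],[-0.01,0,0,0,0,0,-1],[-0.01,0,0,0,0,0,-1],[0,0,0,0,0,0,-1],[0,0,0,0,0,0,-1]]

```text
time_s: 37.02
tool_pos: [0.4983, 0.2864, 0.092]
tool_rot: [[-0.609, -0.605, -0.513], [-0.463, 0.796, -0.389], [0.644, 0.0, -0.765]]
contact_force: [0.6, -0.2, -0.5]
width: 0.0196
```

Call:
send_rows:
  steps:
    - [[-0.005,0,0,0,0,0,-1],[-0.005,0,0,0,0,0,-1],[-0.003,0,0,0,0,0,-1],[0,0,0,0,0,0,-1],[0,0,0,0,0,0,-1]]

```text
time_s: 37.43
tool_pos: [0.5061, 0.2923, 0.0847]
tool_rot: [[-0.61, -0.605, -0.512], [-0.463, 0.796, -0.389], [0.643, 0.0, -0.766]]
contact_force: [0.0, -0.3, 0.1]
width: 0.0198
```

```bash
python3 - <<'E'
from h import *
shift(tcp_for(0,.065,dz=-.0148))
s=get_state();print(s["tool_rot"].T@s["contact_force"])
E
```

```text
t 37.43 pos [0.5061 0.2923 0.0847] yawY 127.2 w 0.0198 F [ 0.  -0.3  0.1] | shift tool mm [-5.5  0.8 -1. ] zax [-0.512 -0.389 -0.766]
[ 0.21217099 -0.27398594  0.04842595]
```

Now creep to the bottom.

Call:
send_rows:
  steps:
    - [[-0.003,0,0,0,0,0,-1],[-0.002,0,0,0,0,0,-1],[0,0,0,0,0,0,-1],[0,0,0,0,0,0,-1]]

```text
time_s: 37.77
tool_pos: [0.5088, 0.2943, 0.0821]
tool_rot: [[-0.609, -0.605, -0.513], [-0.463, 0.796, -0.389], [0.644, -0.0, -0.765]]
contact_force: [-2.0, -1.0, 1.1]
width: 0.0198
```

Call:
send_rows:
  steps:
    - [[-0.003,0,0,0,0,0,-1],[0,0,0,0,0,0,-1],[0,0,0,0,0,0,-1]]

```text
time_s: 38.02
tool_pos: [0.5088, 0.2943, 0.0821]
tool_rot: [[-0.607, -0.604, -0.517], [-0.46, 0.797, -0.392], [0.649, -0.0, -0.761]]
contact_force: [-5.2, -4.3, 7.3]
width: 0.02
```

Call:
send_rows:
  steps:
    - [[-0.002,0,0,0,0,0,-1],[0,0,0,0,0,0,-1],[0,0,0,0,0,0,-1]]

```text
time_s: 38.27
tool_pos: [0.5089, 0.2942, 0.0822]
tool_rot: [[-0.605, -0.604, -0.519], [-0.458, 0.797, -0.394], [0.651, -0.001, -0.759]]
contact_force: [-6.5, -6.5, 10.4]
width: 0.0196
```

Call:
send_rows:
  steps:
    - [[0.004,0,0,0,0,0,-1],[0,0,0,0,0,0,-0.25],[0,0,0,0,0,0,-0.25],[0,0,0,0,0,0,-0.25],[0,0,0,0,0,0,-0.25],[0,0,-0.02,0,0,0,-0.25],[0,0,-0.03,0,0,0,-0.25],[0,0,-0.03,0,0,0,-0.25],[0,0,0,0,0,0,-0.25]]

```text
time_s: 39.02
tool_pos: [0.5542, 0.3285, 0.1448]
tool_rot: [[-0.615, -0.605, -0.505], [-0.466, 0.796, -0.385], [0.636, -0.001, -0.772]]
contact_force: [-0.9, -0.4, 0.6]
width: 0.0353
```

```bash
python3 - <<'E'
from h import *
view(0,.16,"x")
find("marker0",.008)
E
```

```text
t 39.02 pos [0.5542 0.3285 0.1448] yawY 127.2 w 0.0353 F [-0.9 -0.4  0.6] | shift tool mm [97.8  1.2 84. ] zax [-0.505 -0.385 -0.772]
marker0 t 0.8 [0.6261 0.0261] yaw 165.3 cost 3.0 227
marker0 t 0.8 [0.4698 0.0283] yaw 168.3 cost 2.1 234
marker0 t 0.47 [0.5329 0.3632] yaw 146.2 cost 751.0 1171
marker0 s 0.95 [0.4654 0.0244] yaw 168.6 cost 23.0 379
marker0 s 0.73 [0.4911 0.1823] yaw 63.2 cost 137.7 276
marker0 s 0.5 [0.4417 0.0542] yaw 16.6 cost 20.1 34
```

View pics/x1.png

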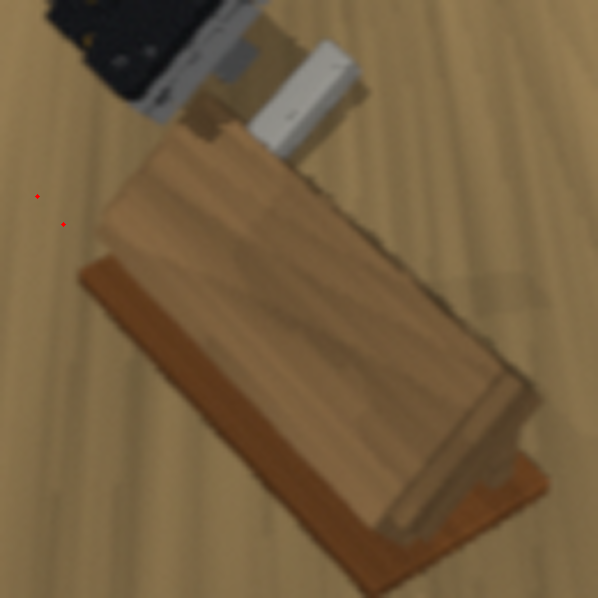

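View pics/x0.png

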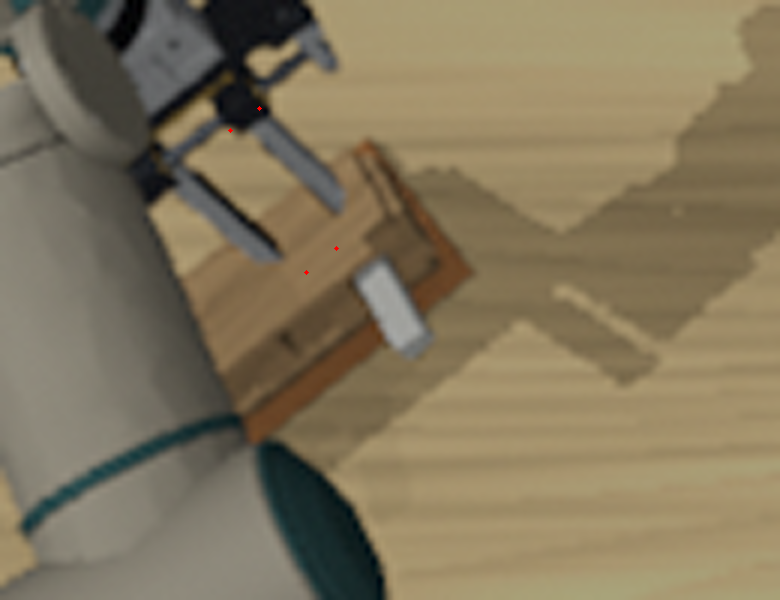

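Call:
send_rows:
  steps:
    - [[0,0,-0.02,0,-6.667,0,-0.1],[0,0,0,0,-6.667,0,-0.1],[0,0,0,0,-6.667,0,-0.1],[0,0,0,0,-6.667,0,-0.1],[0,0,0,0,-6.667,0,-0.1],[0,0,0,0,-6.667,0,-0.1],[0,0,0,0,0,0,-0.1]]

```text
time_s: 39.9
tool_pos: [0.5519, 0.3291, 0.1565]
tool_rot: [[-0.797, -0.604, -0.007], [-0.604, 0.797, -0.003], [0.007, 0.002, -1.0]]
contact_force: [-1.3, 0.1, -0.6]
width: 0.0424
```

Call:
send_rows:
  steps:
    - [[0,0,0,0,0,6.93,0.1],[0,0,0,0,0,6.93,0.1],[0,0,0,0,0,6.93,0.1],[0,0,0,0,0,6.93,0.1],[0,0,0,0,0,6.93,0.1],[0,0,0,0,0,6.93,0.1],[0,0,0,0,0,6.93,0.1],[0,0,0,0,0,0,0.1],[0,0,0,0,0,0,0.1]]

```text
time_s: 40.65
tool_pos: [0.561, 0.334, 0.1567]
tool_rot: [[-0.981, 0.193, -0.002], [0.193, 0.981, -0.001], [0.002, -0.002, -1.0]]
contact_force: [-0.1, 0.2, 0.7]
width: 0.0516
```

```bash
python3 - <<'E'
from h import *
shift([.4337,.0329,.06])
E
```

```text
t 40.65 pos [0.561  0.334  0.1567] yawY 78.9 w 0.0516 F [-0.1  0.2  0.7] | shift tool mm [  66.6 -319.8   97.4] zax [-0.002 -0.001 -1.   ]
```

Call:
send_rows:
  steps:
    - [[0.0067,-0.032,0,0,0,0,0.1],[0.0067,-0.032,0,0,0,0,0.1],[0.0067,-0.032,0,0,0,0,0.1],[0.0067,-0.032,0,0,0,0,0.1],[0.0067,-0.032,0,0,0,0,0.1],[0.0067,-0.032,0,0,0,0,0.1],[0.0067,-0.032,0,0,0,0,0.1],[0.0067,-0.032,0,0,0,0,0.1],[0.0067,-0.032,0,0,0,0,0.1],[0.0067,-0.032,0,0,0,0,0.1],[0,0,0.04,0,0,0,0.1],[0,0,0.04,0,0,0,0.1]]

```text
time_s: 41.65
tool_pos: [0.4349, 0.0314, 0.0789]
tool_rot: [[-0.981, 0.196, 0.007], [0.196, 0.981, -0.001], [-0.007, 0.001, -1.0]]
contact_force: [0.7, -0.5, 0.7]
width: 0.0517
```

Call:
send_rows:
  steps:
    - [[0,0,0.01,0,0,0,0.1],[0,0,0,0,0,0,0.1],[0,0,0,0,0,0,0.1],[0,0,0,0,0,0,0.1]]

```text
time_s: 41.98
tool_pos: [0.434, 0.0333, 0.0685]
tool_rot: [[-0.981, 0.194, 0.002], [0.194, 0.981, -0.0], [-0.002, 0.0, -1.0]]
contact_force: [0.2, 0.5, -0.5]
width: 0.052
```

```bash
python3 - <<'E'
from h import *
find("marker0",.008)
p=capture("side");shift([.4337,.0329,-.008])
cv2.imwrite("pics/n2.png",cv2.resize(p["image"][190:300,240:380,::-1],(764,600),interpolation=cv2.INTER_CUBIC))
E
```

```text
marker0 t 0.72 [0.6273 0.0252] yaw 165.3 cost 2.0 225
marker0 s 0.85 [0.4905 0.183 ] yaw 63.0 cost 134.6 290
marker0 s 0.73 [0.623  0.0238] yaw 165.5 cost 2.1 437
marker0 s 0.55 [0.4681 0.0243] yaw 168.9 cost 20.7 384
marker0 s 0.54 [0.4872 0.4225] yaw 158.3 cost 4443.5 5629
t 42.23 pos [0.4335 0.0334 0.0684] yawY 78.7 w 0.0516 F [ 0.1 -0.6 -0.2] | shift tool mm [-0.2 -0.5 76.4] zax [ 0.002 -0.    -1.   ]
```

View pics/n2.png

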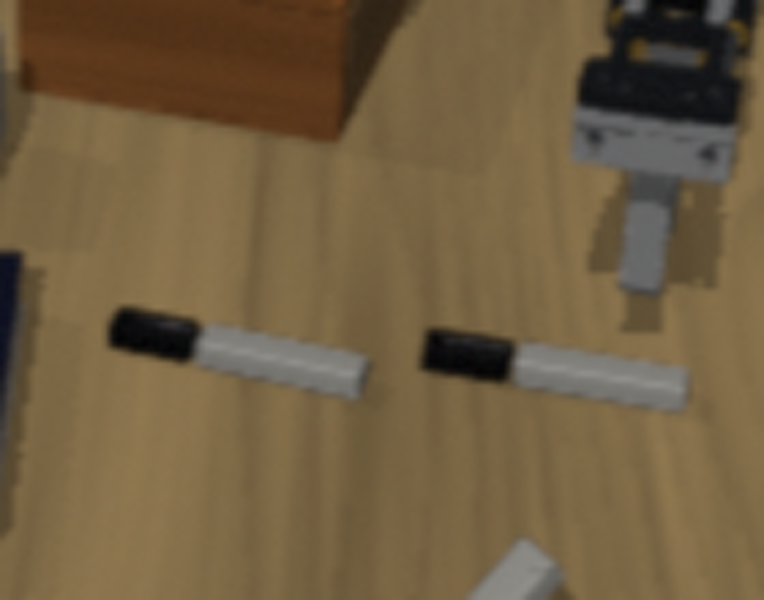

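Call:
send_rows:
  steps:
    - [[0,0,0.035,0,0,0,0.1],[0,0,0.028,0,0,0,0.1],[0,0,0.01,0,0,0,0.1],[0,0,0.0025,0,0,0,0.1],[0,0,0,0,0,0,0.1],[0,0,0,0,0,0,0.1]]

```text
time_s: 42.73
tool_pos: [0.4336, 0.0333, -0.0072]
tool_rot: [[-0.981, 0.196, 0.002], [0.196, 0.981, -0.0], [-0.002, 0.0, -1.0]]
contact_force: [-0.5, -0.2, 0.4]
width: 0.0518
```

Call:
send_rows:
  steps:
    - [[0,0,0,0,0,0,-1],[0,0,0,0,0,0,-1],[0,0,0,0,0,0,-1],[0,0,0,0,0,0,-1],[0,0,0,0,0,0,-1],[0,0,0,0,0,0,-1],[0,0,0,0,0,0,-1]]

```text
time_s: 43.32
tool_pos: [0.4328, 0.0333, -0.0077]
tool_rot: [[-0.981, 0.196, 0.0], [0.196, 0.981, -0.0], [-0.0, 0.0, -1.0]]
contact_force: [-0.8, 0.3, 4.5]
width: 0.0197
```

Call:
send_rows:
  steps:
    - [[0,0,-0.025,0,0,0,-1],[0,0,-0.04,0,0,0,-1],[0,0,-0.04,0,0,0,-1],[0,0,-0.04,0,0,0,-1],[0,0,-0.025,0,0,0,-1],[0,0,0,0,0,-6.91,-1],[0,0,0,0,0,-6.91,-1],[0,0,0,0,0,-6.91,-1],[0,0,0,0,0,-6.91,-1],[0,0,0,0,0,-6.91,-1],[0,0,0,0,0,-6.91,-1],[0,0,0,0,0,-6.91,-1]]

```text
time_s: 44.32
tool_pos: [0.4322, 0.0333, 0.1617]
tool_rot: [[-0.794, -0.608, -0.001], [-0.608, 0.794, 0.0], [0.001, 0.001, -1.0]]
contact_force: [-0.1, -0.6, -0.8]
width: 0.0194
```

```bash
python3 - <<'E'
from h import *
shift(tcp_for(1,.16,dz=-.0148)+[-.05,-.04,.05])
E
```

```text
t 44.32 pos [0.4322 0.0333 0.1617] yawY 127.4 w 0.0194 F [-0.1 -0.6 -0.8] | shift tool mm [-84.3 208.5 -31.3] zax [-0.001  0.    -1.   ]
```

Call:
send_rows:
  steps:
    - [[-0.014,0.0348,-0.0052,0,0,0,-1],[-0.014,0.0348,-0.0052,0,0,0,-1],[-0.014,0.0348,-0.0052,0,0,0,-1],[-0.014,0.0348,-0.0052,0,0,0,-1],[-0.014,0.0348,-0.0052,0,0,0,-1],[-0.014,0.0348,-0.0052,0,0,0,-1],[0,0,0,0,0,0.2,-1]]

```text
time_s: 44.9
tool_pos: [0.3721, 0.2565, 0.1939]
tool_rot: [[-0.796, -0.605, 0.0], [-0.605, 0.796, 0.005], [-0.003, 0.004, -1.0]]
contact_force: [0.8, 0.1, -0.4]
width: 0.0193
```

Call:
send_rows:
  steps:
    - [[0,0,0,0,6.667,0,-1],[0,0,0,0,6.667,0,-1],[0,0,0,0,6.667,0,-1],[0,0,0,0,6.667,0,-1],[0,0,0,0,6.667,0,-1],[0,0,0,0,6.667,0,-1],[0,0,0,0,0,0,-1],[0,0,0,0,0,0,-1],[0,0,0,0,0,0,-1]]

```text
time_s: 45.65
tool_pos: [0.3734, 0.2499, 0.1936]
tool_rot: [[-0.614, -0.6, -0.514], [-0.46, 0.8, -0.385], [0.642, 0.0, -0.767]]
contact_force: [0.0, -0.8, -0.9]
width: 0.0198
```

```bash
python3 - <<'E'
from h import *
s=get_state();print(np.degrees(__import__("scipy.spatial.transform",fromlist=["Rotation"]).Rotation.from_matrix(s["tool_rot"].T@rtool()).as_rotvec()).round(2),s["q"].round(0))
shift(tcp_for(1,.16,dz=-.0148))
E
```

```text
[ 0.18  0.08 -0.21] [ 29.  30.  76.  -5. 113. -98.]
t 45.65 pos [0.3734 0.2499 0.1936] yawY 126.8 w 0.0198 F [ 0.  -0.8 -0.9] | shift tool mm [-81.2   2.8  -1.9] zax [-0.514 -0.385 -0.767]
```

Call:
send_rows:
  steps:
    - [[-0.027,0.001,-0.001,0,0,-0.2,-1],[-0.027,0.001,-0.0005,0,0,0,-1],[-0.024,0.0,0,0,0,0,-1],[0,0,0,0,0,0,-1],[0,0,0,0,0,0,-1],[0,0,0,0,0,0,-1]]

```text
time_s: 46.15
tool_pos: [0.4202, 0.2879, 0.1471]
tool_rot: [[-0.613, -0.602, -0.512], [-0.463, 0.799, -0.384], [0.64, 0.002, -0.768]]
contact_force: [-0.7, -0.4, -0.1]
width: 0.0198
```

```bash
python3 - <<'E'
from h import *
shift(tcp_for(1,.16,dz=-.0148))
wire("w2",1,dz=-.0148,win=(300,290,80,65),f=9)
E
```

```text
t 46.15 pos [0.4202 0.2879 0.1471] yawY 127.0 w 0.0198 F [-0.7 -0.4 -0.1] | shift tool mm [-5.   0.4  1.1] zax [-0.512 -0.384 -0.768]
```

View pics/w2.png

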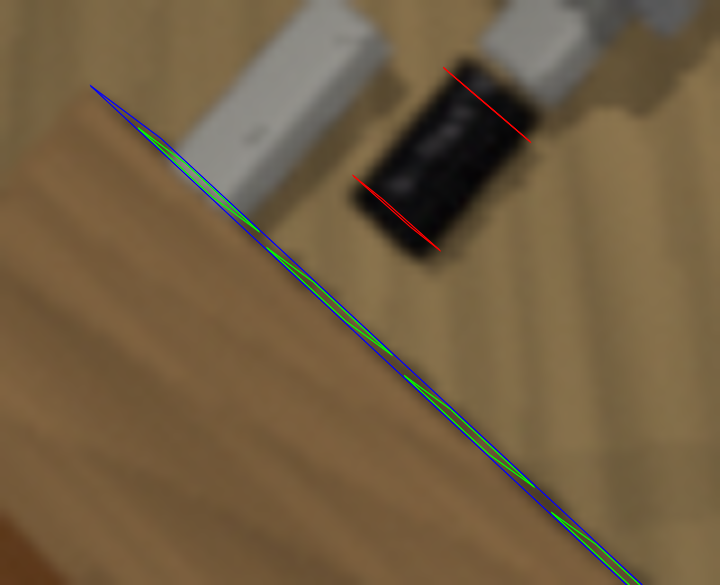

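Call:
send_rows:
  steps:
    - [[-0.01,0,0,0,0,0,-1],[-0.01,0,0,0,0,0,-1],[-0.008,0,0,0,0,0,-1],[-0.007,0,0,0,0,0,-1],[-0.005,0,0,0,0,0,-1],[0,0,0,0,0,0,-1],[0,0,0,0,0,0,-1]]

```text
time_s: 46.78
tool_pos: [0.4454, 0.3072, 0.1179]
tool_rot: [[-0.61, -0.602, -0.515], [-0.462, 0.798, -0.386], [0.644, 0.002, -0.765]]
contact_force: [-0.0, -0.5, 0.3]
width: 0.0197
```

```bash
python3 - <<'E'
from h import *
shift(tcp_for(1,.065,dz=-.0148))
E
```

```text
t 46.78 pos [0.4454 0.3072 0.1179] yawY 127.0 w 0.0197 F [-0.  -0.5  0.3] | shift tool mm [-56.9   0.2  -1. ] zax [-0.515 -0.386 -0.765]
```

Call:
send_rows:
  steps:
    - [[-0.01,0,0,0,0,0,-1],[-0.01,0,0,0,0,0,-1],[-0.01,0,0,0,0,0,-1],[-0.01,0,0,0,0,0,-1],[-0.007,0,0,0,0,0,-1],[0,0,0,0,0,0,-1],[0,0,0,0,0,0,-1]]

```text
time_s: 47.37
tool_pos: [0.4742, 0.329, 0.0876]
tool_rot: [[-0.61, -0.602, -0.515], [-0.462, 0.798, -0.386], [0.644, 0.002, -0.765]]
contact_force: [0.3, 0.8, -0.8]
width: 0.02
```

Call:
send_rows:
  steps:
    - [[-0.004,0,0,0,0,0,-1],[-0.003,0,0,0,0,0,-1],[0,0,0,0,0,0,-1],[0,0,0,0,0,0,-1]]

```text
time_s: 47.7
tool_pos: [0.4777, 0.3316, 0.0848]
tool_rot: [[-0.61, -0.602, -0.515], [-0.462, 0.798, -0.387], [0.644, 0.002, -0.765]]
contact_force: [-2.9, -2.5, 3.0]
width: 0.0197
```

Call:
send_rows:
  steps:
    - [[-0.003,0,0,0,0,0,-1],[-0.002,0,0,0,0,0,-1],[0,0,0,0,0,0,-1],[0,0,0,0,0,0,-1]]

```text
time_s: 48.03
tool_pos: [0.4779, 0.3315, 0.0848]
tool_rot: [[-0.605, -0.602, -0.521], [-0.457, 0.799, -0.391], [0.652, 0.001, -0.758]]
contact_force: [-7.2, -6.4, 11.0]
width: 0.0202
```

```bash
python3 - <<'E'
from h import *
shift(tcp_for(1,.065,dz=-.0148))
s=get_state();print(s["tool_rot"].T@s["contact_force"])
E
```

```text
t 48.03 pos [0.4779 0.3315 0.0848] yawY 127.0 w 0.0202 F [-7.2 -6.4 11. ] | shift tool mm [-4.6  0.5 -0.3] zax [-0.521 -0.391 -0.758]
[14.475015   -0.75262835 -2.06524586]
```

Call:
send_rows:
  steps:
    - [[0.004,0,0,0,0,0,-1],[0,0,0,0,0,0,-0.25],[0,0,0,0,0,0,-0.25],[0,0,0,0,0,0,-0.25],[0,0,0,0,0,0,-0.25],[0,0,-0.02,0,0,0,-0.25],[0,0,-0.03,0,0,0,-0.25],[0,0,-0.03,0,0,0,-0.25],[0,0,0,0,0,0,-0.25]]

```text
time_s: 48.78
tool_pos: [0.5236, 0.3658, 0.147]
tool_rot: [[-0.616, -0.602, -0.508], [-0.466, 0.798, -0.382], [0.635, 0.001, -0.772]]
contact_force: [0.1, -0.3, 1.3]
width: 0.035
```

```bash
python3 - <<'E'
from h import *
shift([.5,.3,.1])
wire("w3",1,dz=-.0148,win=(300,280,80,65),f=9)
E
```

```text
t 48.78 pos [0.5236 0.3658 0.147 ] yawY 127.0 w 0.035 F [ 0.1 -0.3  1.3] | shift tool mm [ 15.4 -38.4  73.4] zax [-0.508 -0.382 -0.772]
```

View pics/w3.png

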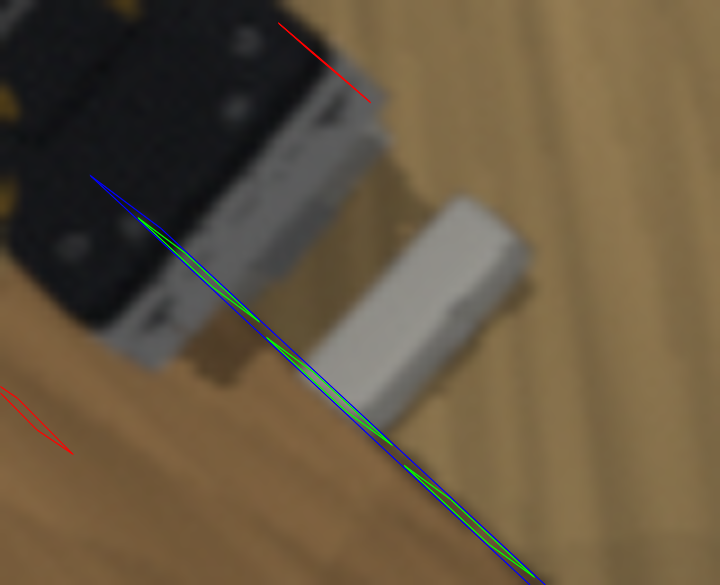

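Call:
send_rows:
  steps:
    - [[0,0,-0.02,0,-6.667,0,-0.1],[0,0,0,0,-6.667,0,-0.1],[0,0,0,0,-6.667,0,-0.1],[0,0,0,0,-6.667,0,-0.1],[0,0,0,0,-6.667,0,-0.1],[0,0,0,0,-6.667,0,-0.1],[0,0,0,0,0,0,-0.1]]

```text
time_s: 49.42
tool_pos: [0.5213, 0.3661, 0.1579]
tool_rot: [[-0.798, -0.602, -0.009], [-0.602, 0.798, -0.002], [0.008, 0.004, -1.0]]
contact_force: [-0.7, -0.7, -1.2]
width: 0.0421
```

Call:
send_rows:
  steps:
    - [[0,0,0,0,0,6.5,0.1],[0,0,0,0,0,6.5,0.1],[0,0,0,0,0,6.5,0.1],[0,0,0,0,0,6.5,0.1],[0,0,0,0,0,6.5,0.1],[0,0,0,0,0,6.5,0.1],[0,0,0,0,0,6.5,0.1],[0,0,0,0,0,6.5,0.1],[0,0,0,0,0,0,0.1],[0,0,0,0,0,0,0.1]]

```text
time_s: 50.25
tool_pos: [0.5303, 0.3712, 0.1585]
tool_rot: [[-0.967, 0.256, -0.004], [0.256, 0.967, 0.0], [0.004, -0.001, -1.0]]
contact_force: [-0.9, -0.1, 0.6]
width: 0.0517
```

```bash
python3 - <<'E'
from h import *
find("marker0",.008,[.625,.0245])
shift([.5912,.0334,.06])
E
```

```text
marker0 t 0.75 [0.6273 0.025 ] yaw 165.1 cost 7.4 194
marker0 s 0.73 [0.638  0.0189] yaw 164.2 cost 65.1 311
t 50.45 pos [0.5304 0.3712 0.1594] yawY 75.1 w 0.0518 F [ 0.4 -0.  -0.5] | shift tool mm [-145.8 -310.9   98.8] zax [-0.002  0.001 -1.   ]
```

Nine rows across, then down.

Call:
send_rows:
  steps:
    - [[-0.0162,-0.0345,0,0,0,0,0.1],[-0.0162,-0.0345,0,0,0,0,0.1],[-0.0162,-0.0345,0,0,0,0,0.1],[-0.0162,-0.0345,0,0,0,0,0.1],[-0.0162,-0.0345,0,0,0,0,0.1],[-0.0162,-0.0345,0,0,0,0,0.1],[-0.0162,-0.0345,0,0,0,0,0.1],[-0.0162,-0.0345,0,0,0,0,0.1],[-0.0162,-0.0345,0,0,0,0,0.1],[0,0,0.04,0,0,0,0.1],[0,0,0.04,0,0,0,0.1],[0,0,0.01,0,0,0,0.1]]

```text
time_s: 51.45
tool_pos: [0.5868, 0.0329, 0.064]
tool_rot: [[-0.966, 0.259, -0.011], [0.259, 0.966, 0.003], [0.011, -0.0, -1.0]]
contact_force: [-1.5, -0.2, -0.2]
width: 0.052
```

```bash
python3 - <<'E'
from h import *
find("marker0",.008,[.625,.0245])
p=capture("side");shift([.5912,.0334,-.007])
cv2.imwrite("pics/n3.png",cv2.resize(p["image"][190:300,220:360,::-1],(764,600),interpolation=cv2.INTER_CUBIC))
E
```

```text
marker0 t 0.45 [ 0.803  -0.0396] yaw 158.9 cost 12.9 22
marker0 s 0.89 [0.6245 0.0213] yaw 163.1 cost 9.3 414
t 51.7 pos [0.5928 0.0342 0.0712] yawY 75.1 w 0.0522 F [-0.7 -0.1  0.8] | shift tool mm [ 1.5 -1.3 78.2] zax [ 0.002  0.002 -1.   ]
```

View pics/n3.png

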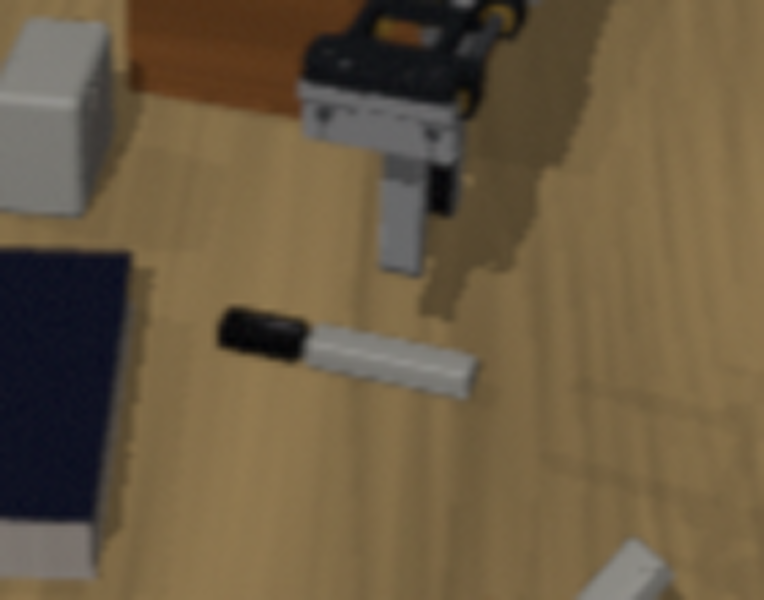

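Call:
send_rows:
  steps:
    - [[0.001,-0.001,0.035,0,0,0,0.1],[0,0,0.03,0,0,0,0.1],[0,0,0.01,0,0,0,0.1],[0,0,0.003,0,0,0,0.1],[0,0,0,0,0,0,0.1],[0,0,0,0,0,0,0.1]]

```text
time_s: 52.2
tool_pos: [0.5915, 0.0333, -0.007]
tool_rot: [[-0.966, 0.258, 0.002], [0.258, 0.966, 0.002], [-0.002, 0.002, -1.0]]
contact_force: [-1.3, -0.4, -0.1]
width: 0.052
```

Call:
send_rows:
  steps:
    - [[0,0,0,0,0,0,-1],[0,0,0,0,0,0,-1],[0,0,0,0,0,0,-1],[0,0,0,0,0,0,-1],[0,0,0,0,0,0,-1],[0,0,0,0,0,0,-1],[0,0,0,0,0,0,-1]]

```text
time_s: 52.78
tool_pos: [0.5898, 0.0331, -0.0086]
tool_rot: [[-0.966, 0.258, -0.001], [0.258, 0.966, 0.002], [0.001, 0.001, -1.0]]
contact_force: [0.2, 0.1, 2.0]
width: 0.0198
```

Call:
send_rows:
  steps:
    - [[0,0,-0.025,0,0,0,-1],[0,0,-0.04,0,0,0,-1],[0,0,-0.04,0,0,0,-1],[0,0,-0.04,0,0,0,-1],[0,0,-0.025,0,0,0,-1],[0,0,0,0,0,0,-1],[0,0,0,0,0,0,-1]]

```text
time_s: 53.37
tool_pos: [0.5907, 0.0328, 0.1624]
tool_rot: [[-0.966, 0.258, 0.002], [0.258, 0.966, 0.002], [-0.001, 0.002, -1.0]]
contact_force: [-0.4, 0.0, -1.3]
width: 0.0199
```

```bash
python3 - <<'E'
from h import *
shift(tcp_for(3,.16,dz=-.0148)+[-.05,-.04,.05])
p=capture("side")
cv2.imwrite("pics/n4.png",cv2.resize(p["image"][100:300,200:400,::-1],(600,600),interpolation=cv2.INTER_CUBIC))
E
```

```text
t 53.37 pos [0.5907 0.0328 0.1624] yawY 75.0 w 0.0199 F [-0.4  0.  -1.3] | shift tool mm [342.6 212.7 -30.6] zax [ 0.002  0.002 -1.   ]
```

View pics/n4.png

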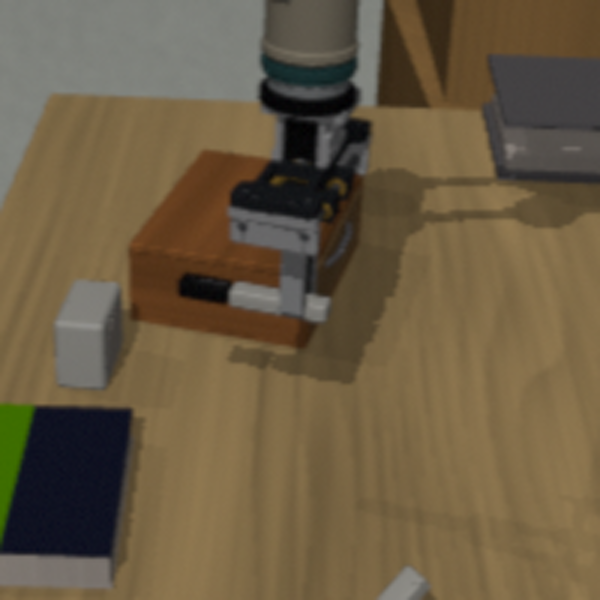

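Call:
send_rows:
  steps:
    - [[0.0343,0.0213,-0.0031,0,0,0,-1],[0.0343,0.0213,-0.0031,0,0,0,-1],[0.0343,0.0213,-0.0031,0,0,0,-1],[0.0343,0.0213,-0.0031,0,0,0,-1],[0.0343,0.0213,-0.0031,0,0,0,-1],[0.0343,0.0213,-0.0031,0,0,0,-1],[0.0343,0.0213,-0.0031,0,0,0,-1],[0.0343,0.0213,-0.0031,0,0,0,-1],[0.0343,0.0213,-0.0031,0,0,0,-1],[0.0343,0.0213,-0.0031,0,0,0,-1]]

```text
time_s: 54.25
tool_pos: [0.3106, 0.3272, 0.1906]
tool_rot: [[-0.966, 0.259, -0.005], [0.259, 0.966, -0.001], [0.005, -0.003, -1.0]]
contact_force: [0.5, 0.3, -1.1]
width: 0.0196
```

Call:
send_rows:
  steps:
    - [[0,0,0,0,0,-6.51,-1],[0,0,0,0,0,-6.51,-1],[0,0,0,0,0,-6.51,-1],[0,0,0,0,0,-6.51,-1],[0,0,0,0,0,-6.51,-1],[0,0,0,0,0,-6.51,-1],[0,0,0,0,0,-6.51,-1],[0,0,0,0,0,-6.51,-1],[0,0,0,0,0,0,-1]]

```text
time_s: 55.0
tool_pos: [0.3122, 0.3262, 0.1905]
tool_rot: [[-0.796, -0.605, -0.006], [-0.605, 0.796, -0.001], [0.005, 0.002, -1.0]]
contact_force: [0.6, 0.2, -0.8]
width: 0.0196
```

Call:
send_rows:
  steps:
    - [[0,0,0,0,6.667,0,-1],[0,0,0,0,6.667,0,-1],[0,0,0,0,6.667,0,-1],[0,0,0,0,6.667,0,-1],[0,0,0,0,6.667,0,-1],[0,0,0,0,6.667,0,-1],[0,0,0,0,0,0,-1],[0,0,0,0,0,0,-1],[0,0,0,0,0,0,-1]]

```text
time_s: 55.75
tool_pos: [0.3128, 0.3267, 0.1929]
tool_rot: [[-0.611, -0.603, -0.514], [-0.462, 0.798, -0.386], [0.643, 0.001, -0.766]]
contact_force: [0.6, -0.5, -0.2]
width: 0.0198
```

```bash
python3 - <<'E'
from h import *
s=get_state();print(np.degrees(__import__("scipy.spatial.transform",fromlist=["Rotation"]).Rotation.from_matrix(s["tool_rot"].T@rtool()).as_rotvec()).round(2),s["q"].round(0))
shift(tcp_for(3,.16,dz=-.0135))
E
```

```text
[0.11 0.   0.  ] [ 37.  30.  76.   0. 113. -90.]
t 55.75 pos [0.3128 0.3267 0.1929] yawY 127.1 w 0.0198 F [ 0.6 -0.5 -0.2] | shift tool mm [-82.2   0.7  -5.1] zax [-0.514 -0.386 -0.766]
```

Call:
send_rows:
  steps:
    - [[-0.027,0,-0.001,0,0,0,-1],[-0.027,0,-0.001,0,0,0,-1],[-0.024,0,0,0,0,0,-1],[0,0,0,0,0,0,-1],[0,0,0,0,0,0,-1],[0,0,0,0,0,0,-1]]

```text
time_s: 56.25
tool_pos: [0.3612, 0.3635, 0.1471]
tool_rot: [[-0.612, -0.603, -0.512], [-0.464, 0.798, -0.385], [0.641, 0.002, -0.768]]
contact_force: [1.0, -0.4, -0.3]
width: 0.0196
```

```bash
python3 - <<'E'
from h import *
shift(tcp_for(3,.16,dz=-.0166))
wire("w4",3,dz=-.0166,win=(325,300,80,65),f=9)
E
```

```text
t 56.25 pos [0.3612 0.3635 0.1471] yawY 127.1 w 0.0196 F [ 1.  -0.4 -0.3] | shift tool mm [-6.2  0.5  1.9] zax [-0.512 -0.385 -0.768]
```

View pics/w4.png

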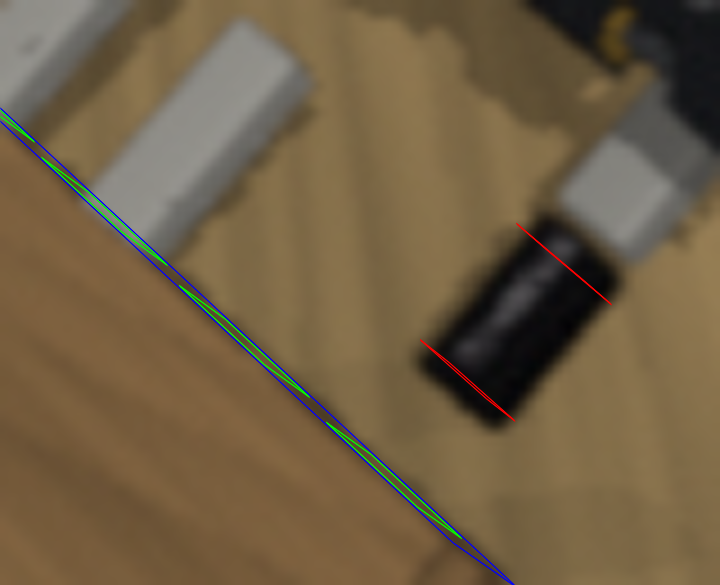

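Call:
send_rows:
  steps:
    - [[-0.01,0,0.0005,0,0,0,-1],[-0.01,0,0,0,0,0,-1],[-0.008,0,0,0,0,0,-1],[-0.007,0,0,0,0,0,-1],[-0.005,0,0,0,0,0,-1],[0,0,0,0,0,0,-1],[0,0,0,0,0,0,-1]]

```text
time_s: 56.88
tool_pos: [0.3864, 0.3824, 0.1177]
tool_rot: [[-0.609, -0.603, -0.514], [-0.463, 0.798, -0.387], [0.644, 0.002, -0.765]]
contact_force: [0.8, -1.0, 0.1]
width: 0.02
```

```bash
python3 - <<'E'
from h import *
shift(tcp_for(3,.065,dz=-.0166))
E
```

```text
t 56.88 pos [0.3864 0.3824 0.1177] yawY 127.1 w 0.02 F [ 0.8 -1.   0.1] | shift tool mm [-58.1   0.6  -0.4] zax [-0.514 -0.387 -0.765]
```

Call:
send_rows:
  steps:
    - [[-0.01,0,0,0,0,0,-1],[-0.01,0,0,0,0,0,-1],[-0.01,0,0,0,0,0,-1],[-0.01,0,0,0,0,0,-1],[-0.008,0,0,0,0,0,-1],[0,0,0,0,0,0,-1],[0,0,0,0,0,0,-1]]

```text
time_s: 57.47
tool_pos: [0.4157, 0.4047, 0.0867]
tool_rot: [[-0.609, -0.603, -0.515], [-0.463, 0.798, -0.387], [0.644, 0.002, -0.765]]
contact_force: [-0.7, -0.0, -0.1]
width: 0.02
```

Call:
send_rows:
  steps:
    - [[-0.004,0,0,0,0,0,-1],[-0.003,0,0,0,0,0,-1],[0,0,0,0,0,0,-1],[0,0,0,0,0,0,-1]]

```text
time_s: 57.8
tool_pos: [0.4194, 0.4076, 0.0835]
tool_rot: [[-0.609, -0.603, -0.514], [-0.463, 0.797, -0.387], [0.644, 0.002, -0.765]]
contact_force: [-1.3, -1.3, 1.6]
width: 0.0198
```

Call:
send_rows:
  steps:
    - [[-0.003,0,0,0,0,0,-1],[-0.001,0,0,0,0,0,-1],[0,0,0,0,0,0,-1],[0,0,0,0,0,0,-1]]

```text
time_s: 58.13
tool_pos: [0.4194, 0.4075, 0.0836]
tool_rot: [[-0.605, -0.604, -0.519], [-0.46, 0.797, -0.391], [0.65, 0.002, -0.76]]
contact_force: [-7.1, -4.4, 7.5]
width: 0.0197
```

Bottomed. Release, withdraw, and move clear for the final look.

Call:
send_rows:
  steps:
    - [[0.003,0,0,0,0,0,-1],[0,0,0,0,0,0,-0.25],[0,0,0,0,0,0,-0.25],[0,0,0,0,0,0,-0.25],[0,0,0,0,0,0,-0.25],[0,0,-0.02,0,0,0,-0.25],[0,0,-0.03,0,0,0,-0.25],[0,0,-0.04,0,0,0,-0.25],[0,0,-0.04,0,0,0,-0.25],[0,0,-0.04,0,0,0,-0.25],[0,0,0,0,0,0,-0.25]]

```text
time_s: 59.05
tool_pos: [0.5092, 0.4747, 0.2091]
tool_rot: [[-0.618, -0.603, -0.504], [-0.469, 0.798, -0.379], [0.631, 0.002, -0.776]]
contact_force: [-0.2, -0.4, 0.4]
width: 0.0353
```

Call:
send_rows:
  steps:
    - [[0,0,0,0,-6.667,0,-0.1],[0,0,0,0,-6.667,0,-0.1],[0,0,0,0,-6.667,0,-0.1],[0,0,0,0,-6.667,0,-0.1],[0,0,0,0,-6.667,0,-0.1],[0,0,0,0,-6.667,0,-0.1],[0,0,0,0,0,0,-0.1],[0.02,0.04,0,0,0,0,-0.1],[0.02,0.04,0,0,0,0,-0.1],[0.02,0.04,0,0,0,0,-0.1],[0.02,0.04,0,0,0,0,-0.1],[0.02,0.04,0,0,0,0,-0.1]]

```text
time_s: 60.05
tool_pos: [0.3161, 0.5644, 0.206]
tool_rot: [[-0.798, -0.603, -0.003], [-0.603, 0.798, -0.0], [0.003, 0.002, -1.0]]
contact_force: [0.8, 0.1, -0.0]
width: 0.0422
```

```bash
python3 - <<'E'
from h import *
shift([.4,.5,.2])
P=[capture("top"),capture("side")]
cv2.imwrite("pics/z0.png",cv2.resize(P[0]["image"][120:300,90:460,::-1],(799,389),interpolation=cv2.INTER_CUBIC))
cv2.imwrite("pics/z1.png",cv2.resize(P[1]["image"][120:420,180:420,::-1],(480,600),interpolation=cv2.INTER_CUBIC))
cv2.imwrite("pics/z2.png",cv2.resize(P[1]["image"][285:415,265:395,::-1],(598,598),interpolation=cv2.INTER_CUBIC))
E
```

```text
t 60.05 pos [0.3161 0.5644 0.206 ] yawY 127.1 w 0.0422 F [ 0.8  0.1 -0. ] | shift tool mm [ -28.2 -102.     5.7] zax [-0.003 -0.    -1.   ]
```

View pics/z0.png

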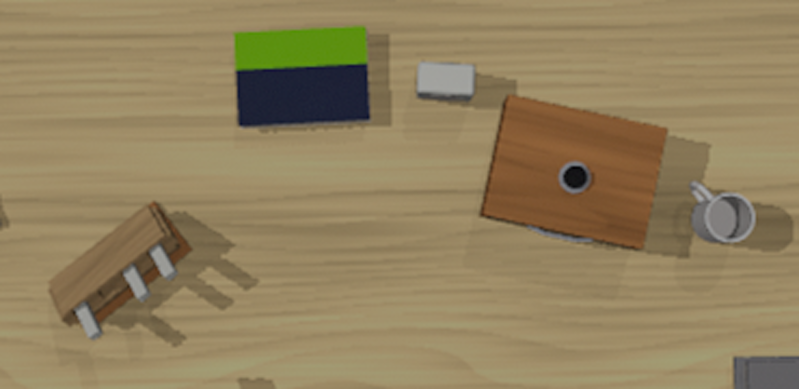

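View pics/z1.png

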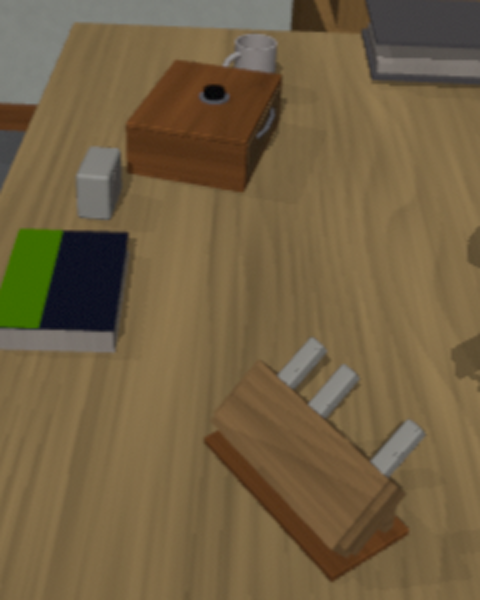

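View pics/z2.png

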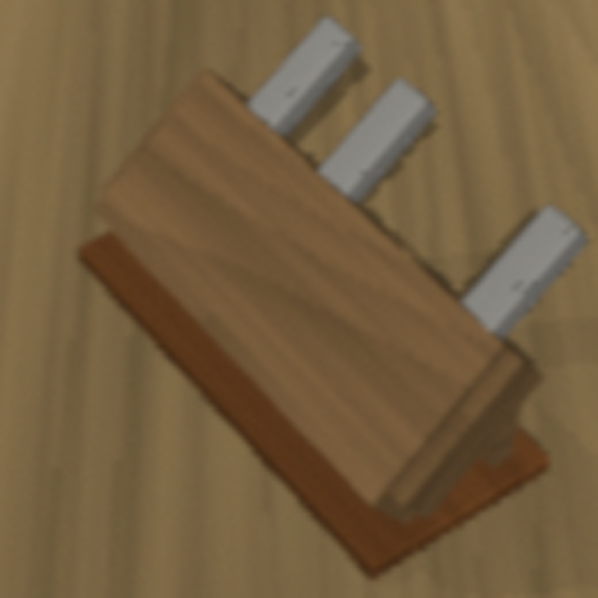

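```bash
python3 - <<'E'
from h import *
p=capture("side")
for k in (0,1,3):
    a=proj(p,slot(k,.075)+RR@(.008*n))[0];b=proj(p,slot(k,.130)+RR@(.008*n))[0];print(k,np.hypot(*(b-a))*4.6, ((b-[265,285]+.5)*4.6).round(0))
s=get_state();print(s["dq"].round(2),s["time_s"])
finish_job()
E
```

```text
0 120.93209187892398 [328.  20.]
1 124.9587327210877 [397.  79.]
3 133.87540058489068 [551. 210.]
[-3.43  0.46 -0.45 -2.42 -0.76 -0.59] 60.2
the job is handed in; nothing more can be done
```

I handed the job in at about 60 s of the 210 s limit, with everything asked for done as far as the pictures show.

- **Drawer:** I pressed the release and the tray popped out. I set the eraser and the stapler in it and pushed it home. It met the end stop at about 14 N, the button came back up, and the tray was still shut in the last pictures, more than 30 s later.
- **Markers:** Three markers were on the desk, and they now stand cap-down in rack slots 0, 1 and 3. I pushed each in until it hit the bottom at about 11–14 N. In the final side view their outer ends are within about 5 zoomed pixels (1 camera pixel) of where fully seated markers should be.
- **Textbook, mug and clock:** They look unmoved in the pictures. The gripper was clear of everything at hand-in.

**Checks that disagreed:**
- **Fingertips:** They really end about 25 mm further back along the tool than the interface text says. A touch on the desk, the button press and the pictures all agreed on this, so I corrected for it.
- **Cameras:** The top and side cameras disagree by about 4–6 mm in position. I mostly worked from values between the two.
- **Marker in slot 1:** It stopped about 5 mm short of where I expected, but its end stands where a seated marker's should. I put that down to where I had gripped it.

I did not see any object knocked aside. The arm was still drifting a few degrees per second when I handed in.

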